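# Check the depth through an instrument case's guide tube

### The job

Take the flat round cover off the guide tube on the grey instrument case and lay it flat on the cork mat. Then take the gauge rod from its wooden stand, insert it in the guide tube until its collar stops on the rim, draw it right out again, and present it for reading: rod level, tip over the square white card and about 15 cm above it. Finish while holding the gauge still like that in the gripper (do not put it down), and leave the spool, the screwdriver and the white box where they are.

Things in the scene. Friction and masses are not known exactly. Their poses are not given: they have to be found in the camera images.
- case: grey metal instrument case standing on the table, fixed, 160 (x) x 200 (y) x 70 mm high; origin at the centre of its underside, z up. An aluminium guide tube stands upright in it.
- tube_mouth (a point): centre of the guide tube's mouth in its rim plane, 100 mm above the table, 30 mm above the case's lid. Vertical tube, 23 mm outside, 15 mm inside, its top 7 mm flaring to 31 outside, 23 inside; open 100 mm deep, so the gauge's tip meets no bottom. A dark flange 4 mm high, 56 mm across, rings it on the lid.
- cover: plain aluminium disc, 46 mm diameter, 6 mm thick, 30 g, lying loose and flat across the guide tube's rim at the start; origin at the centre of its underside, z along its axis.
- mat: square cork mat 130 x 130 x 4 mm, fixed flat on the table; origin at the centre of its underside (its top is 4 mm higher).
- stand: wooden block 60 x 60 x 95 mm high, fixed, with a blind vertical bore (14 mm wide, 85 mm deep) in its top, in which the gauge stands at the start, collar on the block's top, tip 15 mm and head centre 163 mm above the table; origin at the centre of its underside
- gauge: loose steel gauge, about 140 g, 170 mm long, upright in the stand: round rod 10 mm, collar 30 mm across, dark disc head. Origin at the rod's free tip (z 0), z up the rod: collar 80 to 88 mm, neck to 126 mm, head centred at 148 mm. Head 44 mm across, 16 mm thick, flat faces on the gauge's +y and -y: pinch it across y, gripper leaning any way in the x-z plane.
- gauge_tip (a point): the tip of the gauge's rod (the gauge's origin)
- gauge_collar (a point): centre of the underside of the gauge's collar, 80 mm from the tip; it lies at tube_mouth when the gauge is fully in
- card: square white card 150 x 150 x 2 mm, fixed flat on the table, the reading place; origin at the centre of its underside
- spool: grey plastic spool standing on end, 60 mm diameter, 50 mm high, to be left alone; origin at the centre of its underside
- driver: screwdriver lying on the table, about 160 mm long, to be left alone; its own x runs from handle to blade
- carton: white box 90 x 120 x 45 mm high, to be left alone; origin at the centre of its underside
Not all that is in view belongs to the job. Several things have the shape of the card; the one meant has the colours described above.

How it is judged:
By the outcome, as a careful person would: the job done as asked, in the order asked, and still so for the second after the job is handed in, while the arm keeps its last pose, push and grip.
It also fails if it takes over 66 s, if anything falls off the work surface, if the arm or the gripper's body presses on something with over 40 N, if the wrist force passes 120 N, or if a joint passes its speed limit or range.

### The arm

A 6-joint arm with a two-finger parallel gripper is mounted at the origin on the work surface. World frame = base frame: x ahead of the robot, y to its left, z up, the work surface at z = 0. Lengths are in mm, angles in degrees, forces in N, time in s.
With the tool pointing down it reaches from about 350 to 850 mm from the base axis. Payload 8.1 kg.
Tool frame: the origin (TCP) lies on the centre line of the jaws, within the pads' length; the fingertips stand 8 mm ahead of it and the grasp point (between the pads) lies 11 mm behind it; x points along the fingers, z is the direction in which the jaws open and shut, and the axes are right-handed (so a half turn about x gives the same grasp; the last joint's range is limited). The gripper opens to 85 mm and grips with 20 to 120 N. Pads are 22 mm wide; open, the fingers measure 114 mm over their backs; the gripper's body (76 mm by 85 mm) begins 54 mm behind the grasp point. The pads swing forward as they close: fully open they stand 13 mm farther back than shut.
Start: joints at [61.742, 7.471, 85.268, -0, 87.261, -4.893], TCP at [237.934, 550.811, 239.292] pointing down, gripper open.
Joint ranges: [-169.43, 169.43], [-51.17, 129.36], [1.28, 143.12], [-76.62, 256.62], [0, 156.53], [-152.29, 152.29]. Speed limits (degrees/s): [136.94, 136.94, 159.86, 180, 180, 180].

### API

Orientations are given as [roll, pitch, yaw] about the fixed x, y, z axes, in that order (R = Rz(yaw) Ry(pitch) Rx(roll)).
In Python, from bench import r, vision, order gives the robot as it stands. The module is installed in compiled form; this text tells all that it offers.
- The arm moves only by the shell command python3 -m jog 'ROWS' [FORCE]. ROWS is JSON, a list of rows, each a list of 3 entries, a list of its own where there are three numbers: the shift along the world's x, y, z in m, then the turn, a rotation vector about the world's x, y, z in rad, then the opening, from -1 (shut) to 1 (fully open). A call has 1 to 5 rows; each row is the pose to reach, as a shift and turn from the pose commanded when the call began; what a row does not reach only later rows make up. A row lasts 1/12 s, in which the tool goes at most 41.7 mm and 7.16 degrees, less where a joint would pass 70% of its speed; a pose out of reach is approached as far as the arm can. A call with a gripper value outside its range is refused whole. The fingers move at their own pace and stop on an object; FORCE is the grip in N (left out, the last holds). Time passes only in rows, so rows that repeat a pose let the fingers close. It gives the time, the measured TCP pose, the force and the opening at its end, in the units of the state.
- r.sense(): the state, without advancing time (a new reading comes with each control period).
- vision.snapshot(name): name is "side" or "top" or "wrist"; returns the picture (420x560x3 uint8, red, green, blue); there is no depth.
- vision.camera_model(name): a dict with "fov_y" (degrees; the focal length in pixels is half the picture's height over the tangent of half this angle, whatever the lens; pixels are square), "cx", "cy" (the principal point, pixels), "world_to_cam" (4x4, takes a point from world to camera coordinates). Camera axes: x right, y down, z forward; pixel columns grow to the right and rows downward; lengths in mm; the calibration is good to about 2 mm. A picture is of the moment at which its call begins: read the wrist's pose just before it. camera_model takes no time and is no camera call; for the wrist camera it gives the pose at the moment of the call.
- order.hand_in(): hands the job in, once; it reports no verdict.
The state is a dict: "time": time; "joint_pos": joint angles; "qd": joint speeds; "joint_efforts": joint torques, N m; "tool_pos": TCP position; "tcp_rot": TCP orientation; "ft_force": force on the tool from outside, world axes, zero at the start; "wrist_torque": the same for the moment, N m; "finger_gap": finger opening in mm.
Only numpy, scipy, OpenCV 4.12 (cv2) and the standard library are available. Lean on these libraries where they do the work, as an engineer would, in place of code of your own. Each camera call takes 0.05 s, during which the arm holds its last target.

## Working session

There is one attempt and no reset: what is moved stays moved. The work goes in short steps, Python scripts to look and compute and a shell command to move; the robot and the scene stay as the last step left them, time stands still between calls to the robot, and variables do not carry over. Pictures are saved under pics/ and viewed, and the job is handed in when it is done.

```bash
mkdir -p pics
python3 - <<'E'
from bench import r, vision, order
import cv2
print(r.sense())
for n in ["side","top","wrist"]:
    m=vision.camera_model(n); print(n,m)
    im=vision.snapshot(n); cv2.imwrite(f"pics/{n}0.png",im[:,:,::-1])
E
```

```text
{'time': 0.0, 'joint_pos': array([ 6.17415459e+01,  7.51458681e+00,  8.53316799e+01, -2.19064149e-03,
        8.72625194e+01, -4.89384846e+00]), 'qd': array([ 0.02091625,  0.03973871, -0.03502284, -0.0159751 , -0.02515791,
       -0.02744699]), 'joint_efforts': array([ 1.45083846e-03, -5.69381583e+01, -5.00568616e+01,  1.62129213e-04,
        1.43467335e-02,  7.88425223e-05]), 'tool_pos': array([237.68243788, 550.30569016, 238.22686228]), 'tcp_rot': array([ 176.25834666,   89.89119187, -117.10615224]), 'ft_force': array([ 0.9154764 ,  0.33300057, -0.38207099]), 'wrist_torque': array([ 0.00352881, -0.02568878, -0.01293033]), 'finger_gap': 85.6570326442464}
side {'fov_y': 55.34884890464669, 'cx': 280.00944615862096, 'cy': 204.898237303438, 'world_to_cam': array([[ 7.49102396e-01, -6.62270675e-01,  1.55933889e-02,
        -3.50660558e+02],
       [-4.87298137e-01, -5.66829133e-01, -6.64262945e-01,
         3.30749686e+02],
       [ 4.48760656e-01,  4.90002334e-01, -7.47336327e-01,
         8.77588187e+02],
       [ 0.00000000e+00,  0.00000000e+00,  0.00000000e+00,
         1.00000000e+0
[... 190 characters left out ...]

       [-9.87610506e-01, -2.25526741e-02, -1.55296056e-01,
         5.09181177e+02],
       [ 1.55208871e-01,  5.57683655e-03, -9.87865935e-01,
         1.10650175e+03],
       [ 0.00000000e+00,  0.00000000e+00,  0.00000000e+00,
         1.00000000e+00]])}
wrist {'fov_y': 65.51953648115875, 'cx': 280.797865975816, 'cy': 205.86761798205168, 'world_to_cam': array([[ 3.97019119e-01,  9.17809698e-01, -1.08515152e-03,
        -6.00442014e+02],
       [ 8.75762510e-01, -3.78476372e-01,  2.99659243e-01,
        -3.93894115e+01],
       [ 2.74619455e-01, -1.19920784e-01, -9.54045681e-01,
         3.80083415e+02],
       [ 0.00000000e+00,  0.00000000e+00,  0.00000000e+00,
         1.00000000e+00]])}
```

View pics/side0.png

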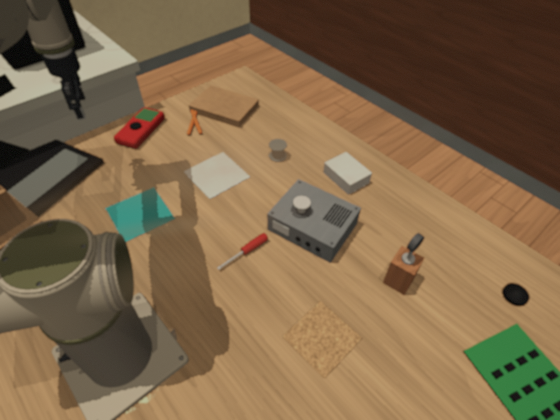

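View pics/top0.png

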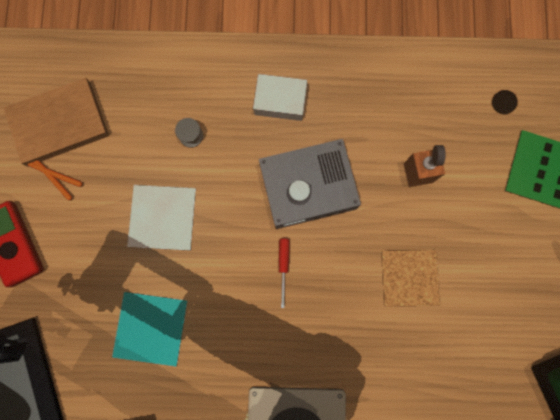

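View pics/wrist0.png

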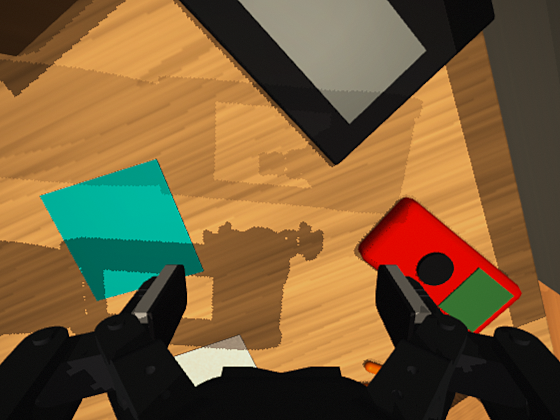

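The side view shows the case (315,218) with its cover (302,204), the stand with the gauge (405,265), the mat (323,338) and the white card (218,174). The top view shows the cover at (299,190), the gauge at (432,160), the mat at (410,277), the card at (162,217) and the screwdriver at (284,265). I'll zoom in on these.

Run:
```python
import cv2, numpy as np
t=cv2.imread("pics/top0.png"); s=cv2.imread("pics/side0.png")
a=cv2.resize(t[130:240,250:370],None,fx=5,fy=5,interpolation=cv2.INTER_CUBIC)
b=cv2.resize(t[130:200,390:460],None,fx=8,fy=8,interpolation=cv2.INTER_CUBIC)
c=cv2.resize(s[225:300,370:440],None,fx=8,fy=8,interpolation=cv2.INTER_CUBIC)
d=cv2.resize(s[175:265,255:365],None,fx=6,fy=6,interpolation=cv2.INTER_CUBIC)
for n,i in zip("abcd",(a,b,c,d)): cv2.imwrite(f"pics/z{n}.png",i)
```

```text
(no output)
```

View pics/za.png

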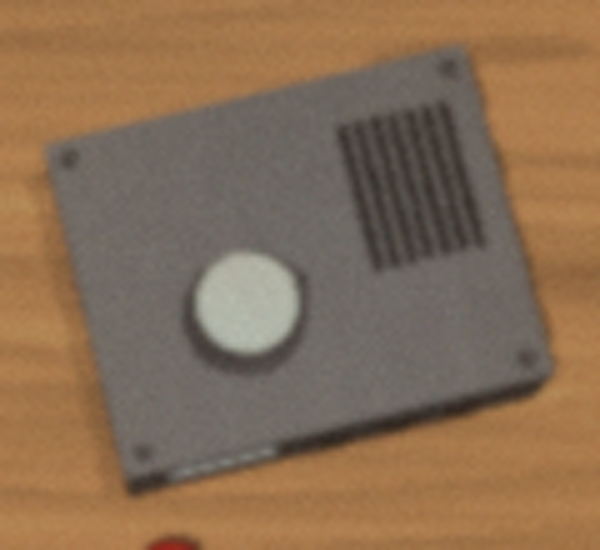

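View pics/zb.png

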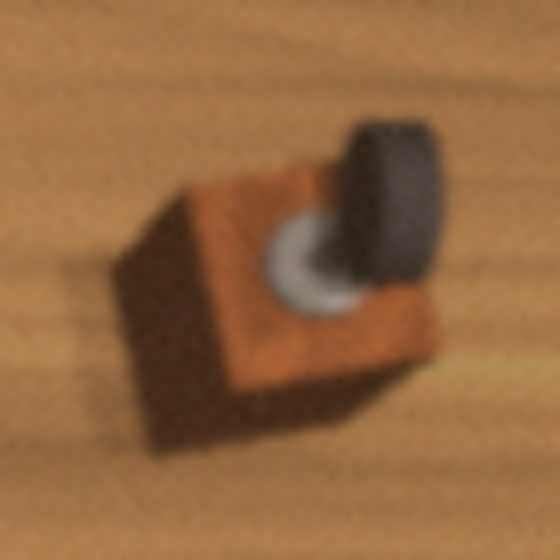

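View pics/zc.png

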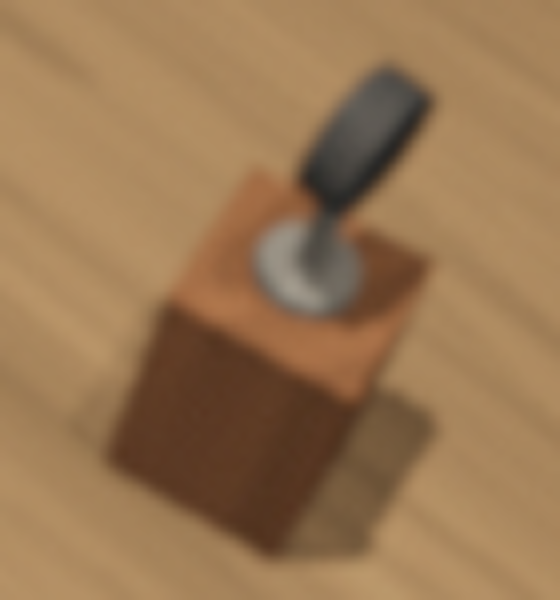

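View pics/zd.png

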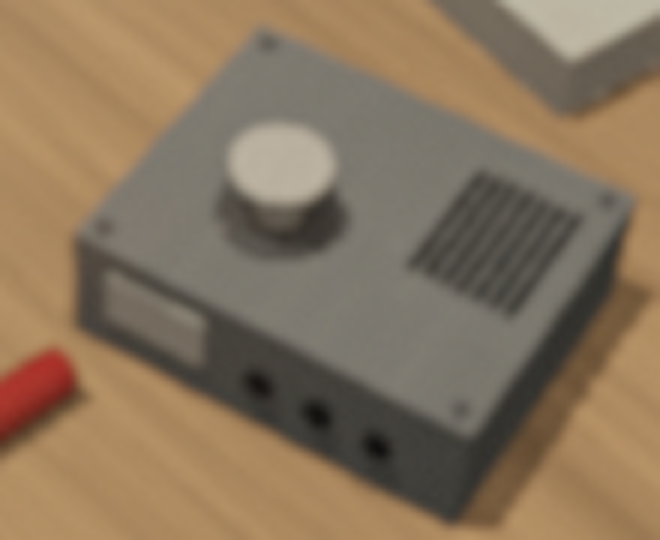

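```bash
cat > h.py <<'E'
import numpy as np, cv2, json
def K(m): 
    f=210/np.tan(np.radians(m['fov_y']/2)); return f,m['cx'],m['cy']
def ray(m,u,v):
    f,cx,cy=K(m); W=np.array(m['world_to_cam']); R=W[:3,:3]; t=W[:3,3]
    d=R.T@np.array([(u-cx)/f,(v-cy)/f,1.]); o=-R.T@t
    return o,d/np.linalg.norm(d)
def onz(m,u,v,z):
    o,d=ray(m,u,v); return o+d*(z-o[2])/d[2]
def tri(rs):
    A=np.zeros((3,3));b=np.zeros(3)
    for o,d in rs:
        P=np.eye(3)-np.outer(d,d);A+=P;b+=P@o
    x=np.linalg.solve(A,b)
    return x,[np.linalg.norm((np.eye(3)-np.outer(d,d))@(x-o)) for o,d in rs]
def proj(m,p):
    f,cx,cy=K(m); q=np.array(m['world_to_cam'])@np.append(p,1); return np.array([cx+f*q[0]/q[2],cy+f*q[1]/q[2]])
def comps(mask,amin=30):
    n,l,s,c=cv2.connectedComponentsWithStats(mask.astype(np.uint8))
    return [(i,s[i],c[i],l==i) for i in range(1,n) if s[i][4]>=amin]
def edge_quad(mask):
    c=max(cv2.findContours(mask.astype(np.uint8),cv2.RETR_EXTERNAL,cv2.CHAIN_APPROX_NONE)[0],key=cv2.contourArea)
    return cv2.minAreaRect(c), c
E
python3 - <<'E'
from h import *
from bench import vision
T=vision.camera_model("top");S=vision.camera_model("side")
uz=lambda p,o,s:((p[0]+.5)/s-.5+o[0],(p[1]+.5)/s-.5+o[1])
t=cv2.imread("pics/top0.png"); s=cv2.imread("pics/side0.png")
for nm,im,m in(("top",t,T),("side",s,S)):
    hsv=cv2.cvtColor(im,cv2.COLOR_BGR2HSV)
    for i,st,c,mk in comps((hsv[...,1]<45)&(hsv[...,2]>140),60):
        print(nm,'white',st,c.round(1),onz(m,*c,106)[:2].round(1),onz(m,*c,2)[:2].round(1),onz(m,*c,45)[:2].round(1))
print("case lid top",[onz(T,*uz(p,(250,130),5),70)[:2].round(1) for p in((48,147),(465,47),(550,375),(127,482))])
print("case lid side",[onz(S,*uz(p,(255,175),6),70)[:2].round(1) for p in((262,28),(634,200),(468,437),(78,240))])
print("stand top T",[onz(T,*uz(p,(390,130),8),95)[:2].round(1) for p in((187,187),(437,345),(232,390))])
print("stand top S",[onz(S,*uz(p,(370,225),8),95)[:2].round(1) for p in((255,170),(430,265),(350,402),(168,300))])
print("collar S",onz(S,*uz((308,264),(370,225),8),103), "collar T",onz(T,*uz((318,262),(390,130),8),103))
print("head tri",tri([ray(S,*uz((370,138),(370,225),8)),ray(T,*uz((393,202),(390,130),8))]))
print("mat T",[onz(T,*p,4)[:2].round(1) for p in((382,250),(437,250),(440,304),(384,306))], onz(S,323,338,4))
print("spool T",onz(T,188,130,50),"S",onz(S,278,146,50))
print("driver", onz(T,284,238,10),onz(T,284,272,10),onz(T,283,306,5))
E
```

```text
top white [ 254   75   52   40 1681] [280.   94.3] [764.4  54. ] [806.7  56.1] [789.2  55.2]
top white [290 181  19  19 303] [299.  189.9] [544.2   6.8] [565.    4.2] [556.4   5.3]
top white [ 129  186   66   64 3646] [162.2 216.6] [477.9 304.4] [492.3 330.9] [486.3 320. ]
side white [  76   14   60   67 1482] [101.4  54.9] [ 485.7 1055.3] [ 546.9 1260.6] [ 521.6 1175.7]
side white [   0   56   61   53 1482] [26.5 84.9] [ 197.4 1023.5] [ 219.9 1224.6] [ 210.6 1141.5]
side white [326 153  45  32 768] [347.8 168.4] [732.4  11.9] [826.7  77.2] [787.7  50.2]
side white [ 192  154   57   44 1419] [216.7 175.1] [435.6 229.9] [490.  324.5] [467.5 285.4]
side white [293 195  18  14 204] [301.4 201.6] [545.5   5.7] [614.7  70.2] [586.1  43.5]
case lid top [array([621.7,  98.8]), array([673.7, -92.7]), array([ 520.6, -131.9]), array([467.4,  58.4])]
case lid side [array([622.2,  96.7]), array([674.3, -92.6]), array([ 522.5, -133.9]), array([469.3,  52.7])]
stand top T [array([ 637. , -248.2]), array([ 593. , -317.2]), array([ 578.8, -259.7])]
stand top S [array([ 637.3, -250.5]), array([ 648.6, -305.8]), array([ 591.6, -318.5]), array([ 579.8, -262.5])]
collar S [ 615.36868253 -283.79809973  103.        ] collar T [ 613.96425812 -282.13161568  103.        ]
head tri (array([ 614.78500584, -284.45260151,  165.78509475]), [np.float64(1.034633947652194), np.float64(1.034633947652255)])
mat T [array([ 424.2, -194.6]), array([ 427.2, -324.7]), array([ 301.7, -328.5]), array([ 294.1, -198.3])] [ 363.25311327 -265.61833854    4.        ]
spool T [693.69676213 270.41658355  50.        ] S [690.89705473 262.86911942  50.        ]
driver [446.80703246  37.79110845  10.        ] [367.04666269  35.94537501  10.        ] [288.730628    36.46730429   5.        ]
```

```bash
cat > st.py <<'E'
from h import *
from bench import r, vision
from scipy.spatial.transform import Rotation as Ro
import json
def show():
    s=r.sense(); R=Ro.from_euler('xyz',s['tcp_rot'],degrees=True).as_matrix()
    print('t',round(s['time'],2),'q',s['joint_pos'].round(1),'p',s['tool_pos'].round(1),'gap',round(s['finger_gap'],1),'F',s['ft_force'].round(1))
    print('x',R[:,0].round(3),'z',R[:,2].round(3)); 
    open('log.jsonl','a').write(json.dumps([list(s['joint_pos']),list(s['tool_pos']),list(s['tcp_rot'])])+'\n')
    return s,R
if __name__=="__main__": show()
E
python3 st.py
python3 -m jog '[[[0.03,-0.03,0],[0,0,-0.1],1],[[0.06,-0.06,0],[0,0,-0.2],1]]' 20; python3 st.py
```

```text
t 0.15 q [61.7  7.5 85.3  0.  87.3 -4.9] p [237.7 550.4 238.5] gap 85.9 F [ 0.6  0.1 -0.4]
x [-0.001 -0.001 -1.   ] z [ 0.397  0.918 -0.001]
time: 0.32
tool_pos: [295.8, 492.0, 238.6]
tcp_rot: [162.5, 89.9, -142.3]
ft_force: [0.8, 0.3, -0.3]
finger_gap: 85.6
t 0.32 q [53.9  3.5 89.5  0.  87.  -1.3] p [295.8 492.  238.6] gap 85.6 F [ 0.8  0.3 -0.3]
x [-0.001 -0.001 -1.   ] z [ 0.571  0.821 -0.001]
```

```bash
python3 -m jog '[[[0.019,-0.036,0],[0,0,0.06],1],[[0.038,-0.072,0],[0,0,0.12],1],[[0.057,-0.108,0],[0,0,0.18],0.6],[[0.076,-0.144,0],[0,0,0.24],0.4],[[0.095,-0.18,0],[0,0,0.3],0.4]]' 20 | tail -1
python3 st.py
python3 -m jog '[[[0.018,-0.036,0],[0,0,0.06],0.4],[[0.036,-0.072,0],[0,0,0.12],0.4],[[0.054,-0.108,0],[0,0,0.18],0.4],[[0.072,-0.144,0],[0,0,0.24],0.4],[[0.09,-0.18,0],[0,0,0.31],0.4]]' 20 |tail -1
python3 st.py
```

```text
finger_gap: 59.7
t 0.73 q [ 32.4  -8.2 100.9  -0.   87.3 -40.1] p [392.2 310.  239.1] gap 59.7 F [0.8 0.  0.1]
x [-0. -0. -1.] z [ 0.3    0.954 -0.   ]
finger_gap: 59.9
t 1.15 q [  9.2  -8.3 101.    0.   87.3 -81.1] p [482.2 129.9 239.2] gap 59.9 F [0.3 0.4 0.7]
x [ 0.  0. -1.] z [-0.005  1.     0.   ]
```

```bash
python3 -m jog '[[[0.015,-0.03,-0.01],[0,0,0],0.4],[[0.03,-0.06,-0.02],[0,0,0],0.4],[[0.045,-0.09,-0.02],[0,0,0],0.4],[[0.063,-0.124,-0.02],[0,0,0],0.4],[[0.063,-0.124,-0.02],[0,0,0],0.4]]' 20 | tail -1
python3 - <<'E'
from st import *
s,R=show()
m=vision.camera_model("wrist"); im=vision.snapshot("wrist"); cv2.imwrite("pics/w1.png",im[:,:,::-1])
im2=vision.snapshot("side"); cv2.imwrite("pics/s1.png",im2[:,:,::-1])
g=cv2.cvtColor(im,cv2.COLOR_RGB2HSV)
for i,st,c,mk in comps((g[...,1]<45)&(g[...,2]>150),200): print(st,c,onz(m,*c,106))
E
```

```text
finger_gap: 59.6
t 1.57 q [ -5.1  -0.2  95.5  -0.1  84.8 -94.9] p [546.4   2.2 218.6] gap 59.6 F [0.8 0.5 0.4]
x [-0.    -0.002 -1.   ] z [ 0.002  1.    -0.002]
[ 509   45   51  150 4843] [541.37187694 132.45942598] [492.10610487 196.53237085 106.        ]
[342 106  17  52 401] [349.19451372 138.57107232] [496.22449147  54.11175246 106.        ]
[ 271  117   34   49 1184] [288.25506757 140.79814189] [497.75566172   8.55171565 106.        ]
[195 143  39  65 566] [221.49823322 158.8180212 ] [511.1819968  -42.28003379 106.        ]
[275 175  20  17 305] [284.14754098 183.22295082] [530.37297087   5.48633847 106.        ]
[ 279  352   75   25 1030] [314.21747573 361.59805825] [701.90802153  33.73267238 106.        ]
```

View pics/w1.png

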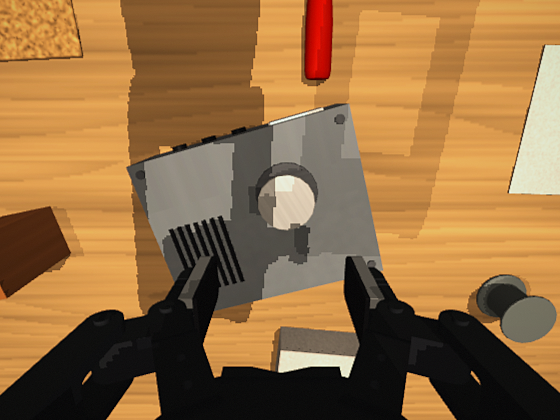

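View pics/s1.png

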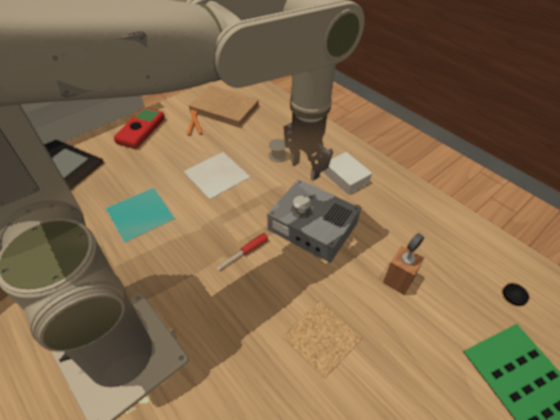

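Run:
```python
import cv2
s=cv2.imread("pics/s1.png");w=cv2.imread("pics/w1.png")
cv2.imwrite("pics/z1.png",cv2.resize(s[110:210,270:370],None,fx=6,fy=6,interpolation=cv2.INTER_CUBIC))
cv2.imwrite("pics/z2.png",cv2.resize(w[230:330,160:400],None,fx=3,fy=3,interpolation=cv2.INTER_CUBIC))
```

```text
(no output)
```

View pics/z1.png

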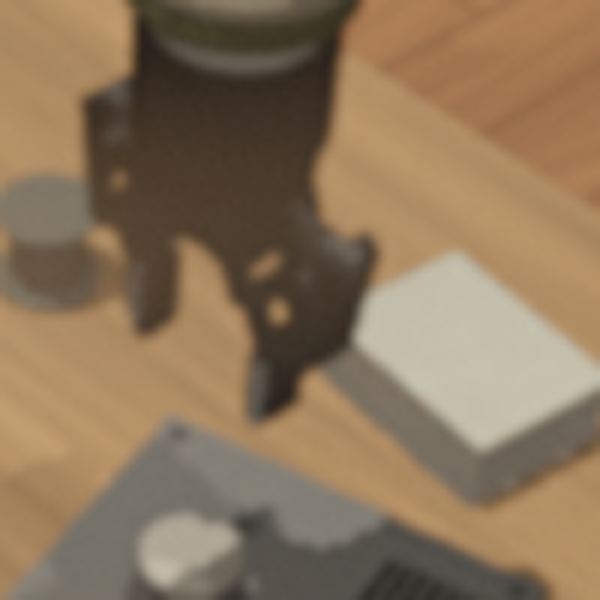

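View pics/z2.png

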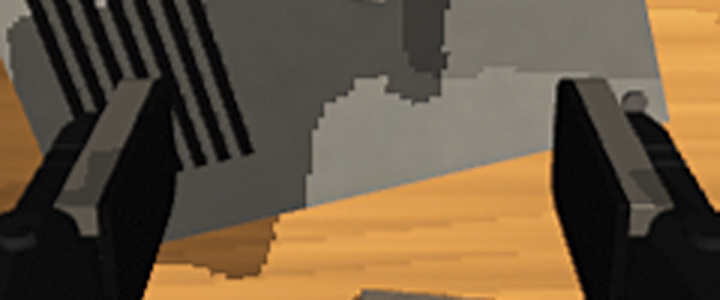

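Run:
```python
from st import *
m=vision.camera_model("wrist");S=vision.camera_model("side")
W=m['world_to_cam'];o=-W[:3,:3].T@W[:3,3];print(o)
for u,v in((214.8,256),(346,256.7)):
    o,d=ray(m,u,v)
    for y in (2.2+29.8,2.2-29.8): print(o+d*(y-o[1])/d[1])
# side: near finger (-y), tip corners
for u,v in((270+255/6,110+420/6),(270+293/6,110+403/6),(270+135/6,110+330/6),(270+172/6,110+320/6)):
    o,d=ray(S,u,v)
    for x in (535.4,557.4): print((u,v),x,o+d*(x-o[0])/d[0])
```

```text
[469.50153036   7.29166966 354.18340144]
[415.09793143  32.         465.20517308]
[546.32713438 -27.6        197.40490086]
[524.86731074  32.         241.94918808]
[391.31718955 -27.6        512.67404181]
(312.5, 180.0) 535.4 [535.4        -33.3701758  221.25973033]
(312.5, 180.0) 557.4 [557.4        -14.15488688 192.53862088]
(318.8333333333333, 177.16666666666669) 535.4 [535.4        -51.41711023 243.94220626]
(318.8333333333333, 177.16666666666669) 557.4 [557.4        -32.98744462 216.20851558]
(292.5, 165.0) 535.4 [535.4         35.58846871 220.37618906]
(292.5, 165.0) 557.4 [557.4         57.80568124 191.61661709]
(298.6666666666667, 163.33333333333334) 535.4 [535.4         15.2140704  239.99281897]
(298.6666666666667, 163.33333333333334) 557.4 [557.4         36.54433992 212.08720264]
```

```bash
python3 st.py;
python3 -m jog '[[[0,0,-0.03],[0,0,0],0.4],[[0,0,-0.06],[0,0,0],0.4],[[0,0,-0.08],[0,0,0],0.4],[[0,0,-0.09],[0,0,0],0.4],[[0,0,-0.09],[0,0,0],0.4]]' 20 | tail -1
python3 - <<'E'
from st import *
s,R=show()
im=vision.snapshot("wrist"); cv2.imwrite("pics/w2.png",im[:,:,::-1])
im2=vision.snapshot("side"); cv2.imwrite("pics/s2.png",cv2.resize(im2[160:240,260:360,::-1],None,fx=6,fy=6,interpolation=cv2.INTER_CUBIC))
show()
E
```

```text
t 1.67 q [ -4.7  -0.4  95.6   0.   84.8 -94.7] p [544.9   6.4 218.7] gap 60.0 F [-0.2  0.2 -0.7]
x [-0.001  0.    -1.   ] z [0.001 1.    0.   ]
finger_gap: 59.8
t 2.08 q [ -4.5   3.7 101.4   0.   75.2 -94.7] p [542.5   9.1 126.4] gap 59.8 F [ 0.2 -0.1 -0.1]
x [-0.005  0.001 -1.   ] z [-0.003  1.     0.001]
t 2.18 q [ -4.5   3.5 101.1   0.   75.3 -94.7] p [545.    8.6 130.1] gap 59.9 F [ 0.  -0.   0.7]
x [ 0.  0. -1.] z [-0.003  1.     0.   ]
```

View pics/w2.png

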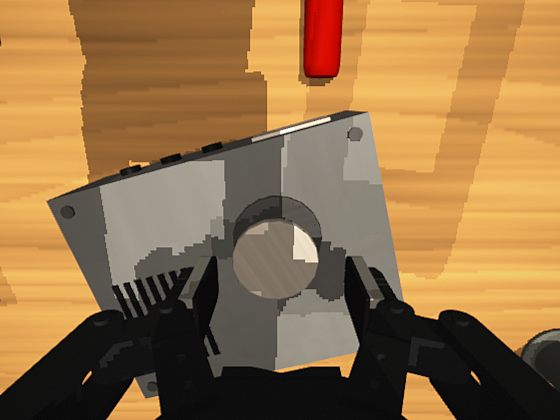

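View pics/s2.png

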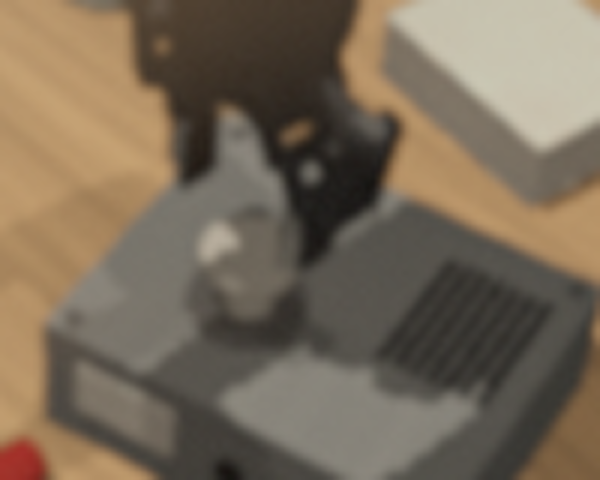

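Run:
```python
from st import *
s,R=show()
m=vision.camera_model("wrist")
print(onz(m,276,260,106))
```

```text
t 2.18 q [ -4.5   3.5 101.1   0.   75.3 -94.7] p [545.    8.6 130.1] gap 59.9 F [ 0.  -0.   0.7]
x [ 0.  0. -1.] z [-0.003  1.     0.   ]
[550.30012665   6.82358615 106.        ]
```

```bash
python3 -m jog '[[[0.001,-0.002,-0.01],[0,0,0],0.4],[[0.001,-0.002,-0.02],[0,0,0],0.4],[[0.001,-0.002,-0.029],[0,0,0],0.4],[[0.001,-0.002,-0.029],[0,0,0],0.4],[[0.001,-0.002,-0.029],[0,0,0],0.4]]' 20 | tail -1
python3 - <<'E'
from st import *
s,R=show()
im=vision.snapshot("wrist"); cv2.imwrite("pics/w3.png",im[:,:,::-1])
im2=vision.snapshot("side"); cv2.imwrite("pics/s3.png",cv2.resize(im2[160:240,260:360,::-1],None,fx=6,fy=6,interpolation=cv2.INTER_CUBIC))
show()
E
```

```text
finger_gap: 59.4
t 2.6 q [ -4.8   5.6 102.4  -0.   72.1 -94.9] p [545.1   5.9  99.3] gap 59.4 F [0.3 0.3 0.4]
x [-0.002  0.    -1.   ] z [-0.002  1.     0.   ]
t 2.7 q [ -4.8   5.5 102.3   0.   72.2 -94.9] p [545.9   5.9 100.4] gap 59.8 F [ 0.6 -0.2  0.7]
x [ 0.  0. -1.] z [-0.002  1.     0.   ]
```

View pics/w3.png

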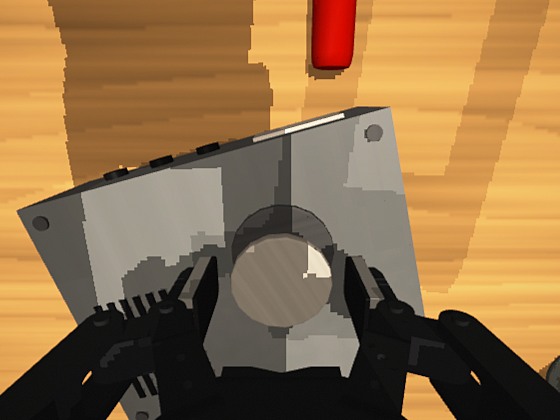

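View pics/s3.png

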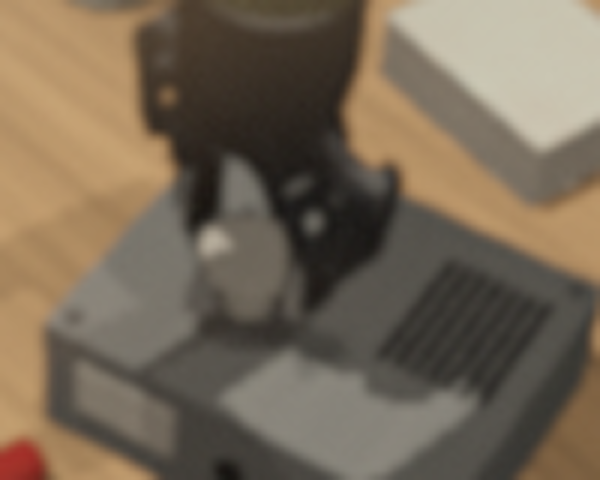

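```bash
python3 -m jog '[[[0,0,-0.003],[0,0,0],0.3],[[0,0,-0.003],[0,0,0],0],[[0,0,-0.003],[0,0,0],-0.1],[[0,0,-0.003],[0,0,0],-0.2],[[0,0,-0.003],[0,0,0],-0.2]]' 25
python3 - <<'E'
from st import *
s,R=show()
im=vision.snapshot("wrist"); cv2.imwrite("pics/w4.png",im[:,:,::-1])
im2=vision.snapshot("side"); cv2.imwrite("pics/s4.png",cv2.resize(im2[160:240,260:360,::-1],None,fx=6,fy=6,interpolation=cv2.INTER_CUBIC))
show()
E
```

```text
time: 3.12
tool_pos: [546.1, 5.9, 97.6]
tcp_rot: [-96.9, 90.0, -6.8]
ft_force: [0.7, -0.2, 1.1]
finger_gap: 44.0
t 3.12 q [ -4.8   5.7 102.4  -0.   71.8 -94.9] p [546.1   5.9  97.6] gap 44.0 F [ 0.7 -0.2  1.1]
x [ 0.001 -0.    -1.   ] z [-0.002  1.    -0.   ]
t 3.22 q [ -4.8   5.7 102.4   0.   71.8 -94.9] p [546.1   5.9  97.5] gap 44.6 F [-0.1  0.2  2.4]
x [ 0.001 -0.    -1.   ] z [-0.002  1.    -0.   ]
```

View pics/w4.png

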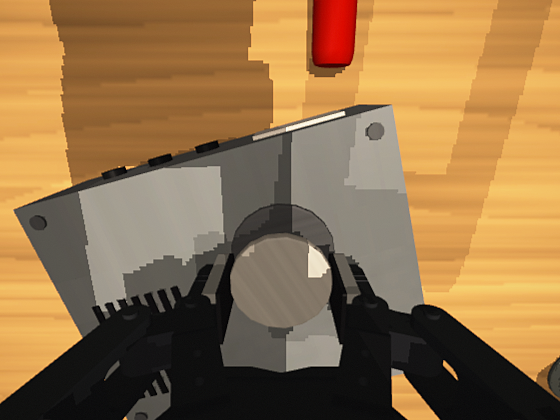

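View pics/s4.png

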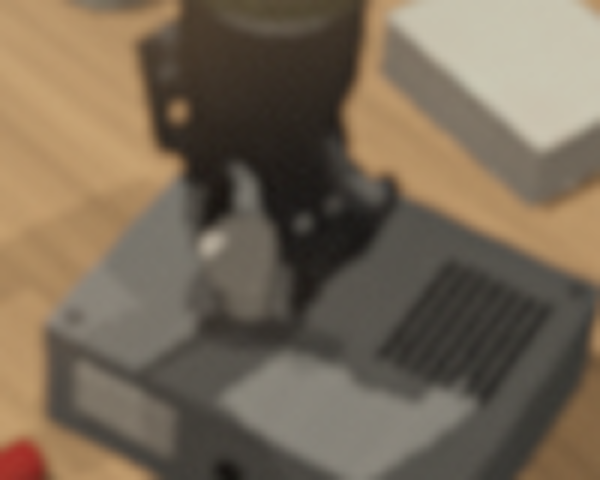

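```bash
python3 -m jog '[[[0,0,0.005],[0,0,0],-0.2],[[0,0,0.02],[0,0,0],-0.2],[[0,0,0.05],[0,0,0],-0.2],[[0,0,0.08],[0,0,0],-0.2],[[0,0,0.1],[0,0,0],-0.2]]' 25 | tail -1
python3 - <<'E'
from st import *
s,R=show()
im2=vision.snapshot("side"); cv2.imwrite("pics/s5.png",cv2.resize(im2[100:240,240:380,::-1],None,fx=4,fy=4,interpolation=cv2.INTER_CUBIC))
im=vision.snapshot("top"); cv2.imwrite("pics/t5.png",im[:,:,::-1])
show()
E
```

```text
finger_gap: 44.7
t 3.63 q [ -4.8   0.3  96.9   0.   82.7 -94.9] p [546.5   5.9 200.4] gap 44.7 F [ 0.8 -0.   0.5]
x [ 0.002 -0.    -1.   ] z [-0.002  1.    -0.   ]
t 3.73 q [ -4.8   0.2  96.7   0.   82.6 -94.9] p [548.5   5.7 202.7] gap 44.3 F [ 0.6  0.5 -0.3]
x [ 0.008 -0.001 -1.   ] z [-0.002  1.    -0.001]
```

View pics/s5.png

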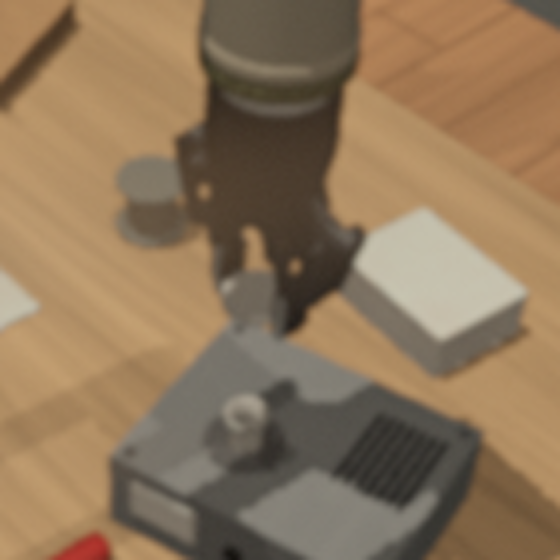

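```bash
python3 -m jog '[[[-0.012,-0.018,0],[0,0,0],-0.2],[[-0.035,-0.05,0],[0,0,0],-0.2],[[-0.058,-0.083,0],[0,0,0],-0.2],[[-0.081,-0.116,0],[0,0,0],-0.2],[[-0.104,-0.15,0],[0,0,0],-0.2]]' 25 | tail -1; python3 st.py
python3 -m jog '[[[-0.022,-0.032,0],[0,0,0],-0.2],[[-0.045,-0.065,0],[0,0,0],-0.2],[[-0.065,-0.095,-0.02],[0,0,0],-0.2],[[-0.08,-0.116,-0.04],[0,0,0],-0.2],[[-0.082,-0.118,-0.06],[0,0,0],-0.2]]' 25 | tail -1
python3 -m jog '[[[0,0,-0.02],[0,0,0],-0.2],[[0,0,-0.035],[0,0,0],-0.2],[[0,0,-0.05],[0,0,0],-0.2],[[0,0,-0.06],[0,0,0],-0.2],[[0,0,-0.06],[0,0,0],-0.2]]' 25 | tail -1
python3 - <<'E'
from st import *
s,R=show()
im=vision.snapshot("wrist"); cv2.imwrite("pics/w6.png",im[:,:,::-1])
im2=vision.snapshot("side"); cv2.imwrite("pics/s6.png",im2[:,:,::-1])
show()
E
```

```text
finger_gap: 44.5
t 4.15 q [ -24.5  -12.8  109.4   -0.    83.5 -114.7] p [ 440.2 -144.7  196.4] gap 44.5 F [ 0.6 -1.2  0.1]
x [-0.001  0.    -1.   ] z [-0.003  1.     0.   ]
finger_gap: 44.7
finger_gap: 44.6
t 4.98 q [ -42.7   -8.6  119.1   -0.    69.7 -132.8] p [ 358.1 -260.6   74.4] gap 44.6 F [-0.4 -0.1 -0.6]
x [-0.004  0.003 -1.   ] z [-0.002  1.     0.003]
t 5.08 q [ -42.7   -8.7  118.9   -0.    69.8 -132.8] p [ 359.6 -261.8   77.1] gap 44.5 F [ 0.2  0.2 -0.2]
x [-0.001  0.001 -1.   ] z [-0.002  1.     0.001]
```

View pics/w6.png

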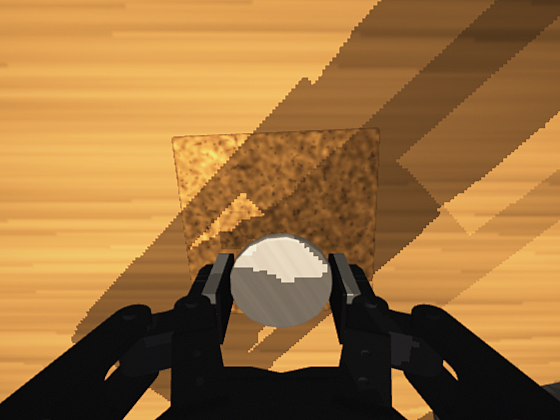

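View pics/s6.png

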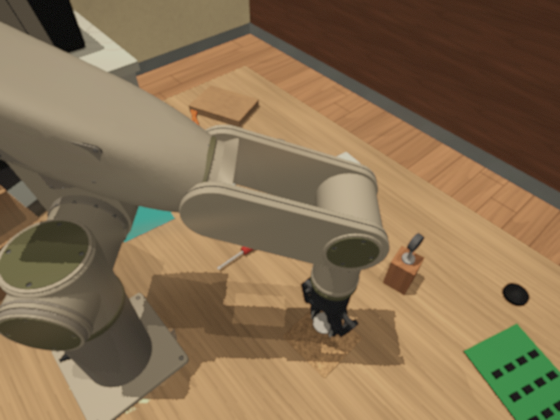

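```bash
python3 -m jog '[[[0,0,-0.015],[0,0,0],-0.2],[[0,0,-0.03],[0,0,0],-0.2],[[0,0,-0.045],[0,0,0],-0.2],[[0,0,-0.055],[0,0,0],-0.2],[[0,0,-0.06],[0,0,0],-0.2]]' 25 | tail -2
python3 -m jog '[[[0,0,-0.002],[0,0,0],-0.2],[[0,0,-0.004],[0,0,0],-0.2],[[0,0,-0.006],[0,0,0],-0.2]]' 25
python3 st.py
python3 -m jog '[[[0,0,-0.001],[0,0,0],-0.2],[[0,0,-0.002],[0,0,0],-0.2],[[0,0,-0.002],[0,0,0],-0.2]]' 25
python3 - <<'E'
from st import *
s,R=show()
im2=vision.snapshot("side"); cv2.imwrite("pics/s7.png",cv2.resize(im2[270:380,270:380,::-1],None,fx=5,fy=5,interpolation=cv2.INTER_CUBIC))
E
```

```text
ft_force: [-0.6, 1.0, -0.8]
finger_gap: 44.3
time: 5.75
tool_pos: [360.5, -262.7, 12.1]
tcp_rot: [-132.4, 89.9, -42.2]
ft_force: [0.2, 0.4, -0.4]
finger_gap: 44.2
t 5.75 q [ -42.7   -2.2  120.7    0.    61.4 -132.8] p [ 360.5 -262.7   12.1] gap 44.2 F [ 0.2  0.4 -0.4]
x [ 0.001 -0.001 -1.   ] z [-0.002  1.    -0.001]
time: 6.0
tool_pos: [360.2, -262.5, 10.0]
tcp_rot: [-132.6, 90.0, -42.5]
ft_force: [-1.5, -0.0, 3.8]
finger_gap: 44.4
t 6.0 q [ -42.7   -2.   120.8    0.    61.2 -132.8] p [ 360.2 -262.5   10. ] gap 44.4 F [-1.5 -0.   3.8]
x [ 0.001 -0.001 -1.   ] z [-0.002  1.    -0.001]
```

View pics/s7.png

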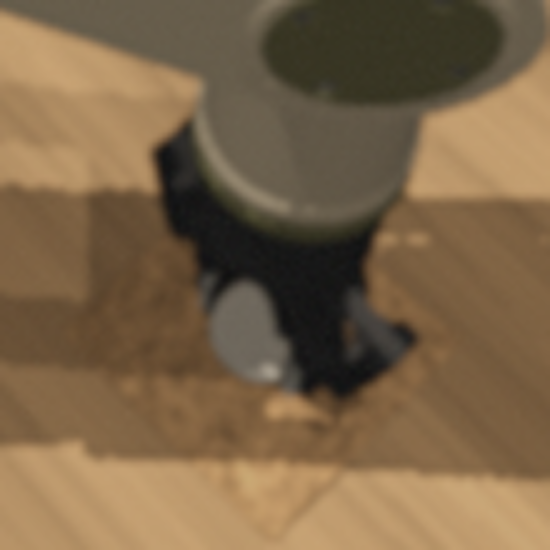

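```bash
python3 -m jog '[[[0,0,0.001],[0,0,0],0.0],[[0,0,0.001],[0,0,0],0.1],[[0,0,0.001],[0,0,0],0.3],[[0,0,0.001],[0,0,0],0.6],[[0,0,0.001],[0,0,0],0.6]]' 25 | tail -2
python3 -m jog '[[[0,0,0.01],[0,0,0],0.6],[[0,0,0.04],[0,0,0],0.6],[[0,0,0.08],[0,0,0],0.6],[[0,0,0.12],[0,0,0],0.6],[[0,0,0.16],[0,0,0],0.6]]' 25 | tail -2
python3 - <<'E'
from st import *
s,R=show()
im=vision.snapshot("wrist"); cv2.imwrite("pics/w8.png",im[:,:,::-1])
E
```

```text
ft_force: [-0.7, 0.1, -0.7]
finger_gap: 68.3
ft_force: [1.1, -1.4, 0.2]
finger_gap: 68.7
t 6.88 q [ -42.7  -15.1  113.8   -0.    81.3 -132.8] p [ 359.4 -261.6  172.6] gap 68.7 F [ 1.1 -1.4  0.2]
x [-0.  0. -1.] z [-0.002  1.     0.   ]
```

View pics/w8.png

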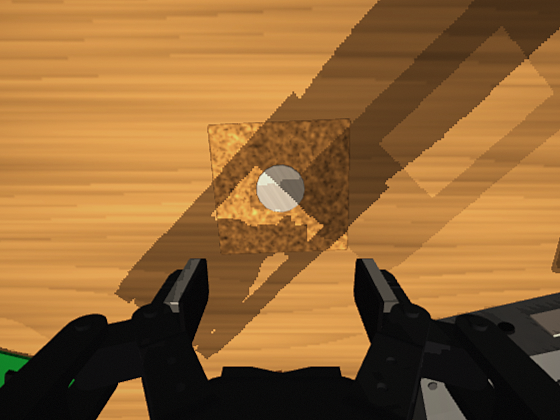

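Run:
```python
from h import *
from scipy.optimize import least_squares
import cv2
L=[json.loads(l) for l in open('log.jsonl')]
Q=np.radians([l[0] for l in L]);P=np.array([l[1] for l in L])
def f(p):
    a1,L2,L3,a3,hd,off=p; q1,q2,q3=Q[:,0],Q[:,1],Q[:,2];a=q2+q3
    rr=a1+L2*np.sin(q2)+L3*np.sin(a)+a3*np.cos(a); z=hd+L2*np.cos(q2)+L3*np.cos(a)-a3*np.sin(a)
    x=rr*np.cos(q1)-off*np.sin(q1); y=rr*np.sin(q1)+off*np.cos(q1)
    return np.r_[x-P[:,0],y-P[:,1],z-P[:,2]]
s=least_squares(f,[0,450,450,0,100,50]); print(s.x.round(1),np.abs(s.fun).max())
t=cv2.imread("pics/t5.png"); cv2.imwrite("pics/z5.png",cv2.resize(t[130:240,250:370],None,fx=5,fy=5,interpolation=cv2.INTER_CUBIC))
```

```text
[  0.  369.9 553.5  62.3 -38.8  51.2] 2.84849672793473
```

View pics/z5.png

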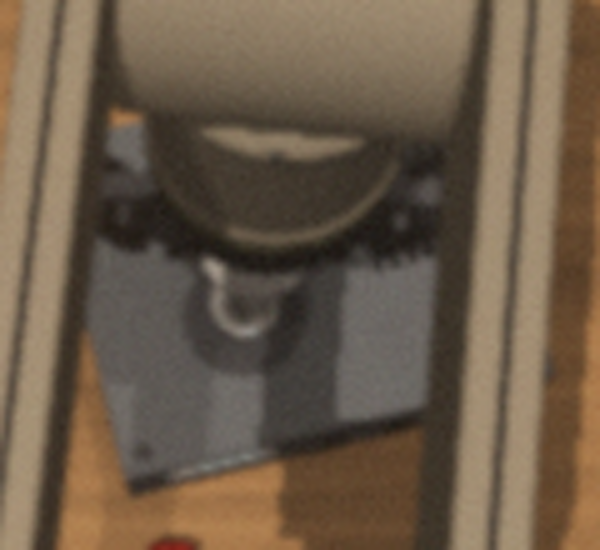

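```bash
python3 -m jog '[[[0.02,-0.003,0.03],[0,0,0],0.6],[[0.05,-0.006,0.06],[0,0,0],0.6],[[0.08,-0.01,0.09],[0,0,0],0.6],[[0.11,-0.015,0.11],[0,0,0],0.6],[[0.13,-0.02,0.13],[0,0,0],0.6]]' 25 | tail -1
python3 -m jog '[[[0,0,0],[0,0,0],0.2],[[0,0,0],[0,0,0],0.2]]' 25 | tail -1
python3 - <<'E'
from st import *
s,R=show()
m=vision.camera_model("wrist")
im=vision.snapshot("wrist"); cv2.imwrite("pics/w9.png",im[:,:,::-1]); json.dump([m[k] if k!='world_to_cam' else m[k].tolist() for k in m],open('m9.json','w')); print(list(m))
im=vision.snapshot("side"); cv2.imwrite("pics/s9.png",im[:,:,::-1])
im=vision.snapshot("top"); cv2.imwrite("pics/t9.png",im[:,:,::-1])
E
```

```text
finger_gap: 68.3
finger_gap: 51.2
t 7.52 q [ -35.1    1.1   85.5   -0.    93.3 -125.3] p [ 490.8 -282.3  301.5] gap 51.2 F [-0.2 -0.4 -0.1]
x [ 0.001 -0.001 -1.   ] z [-0.003  1.    -0.001]
['fov_y', 'cx', 'cy', 'world_to_cam']
```

View pics/w9.png

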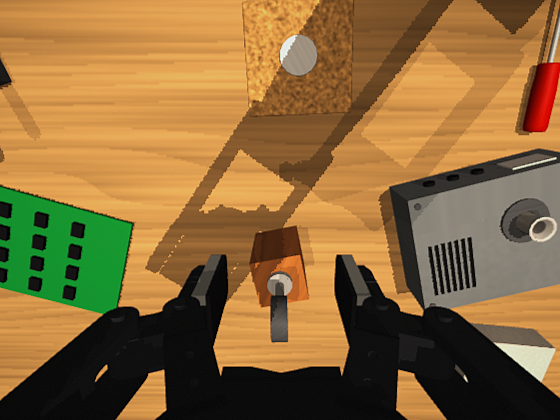

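View pics/t9.png

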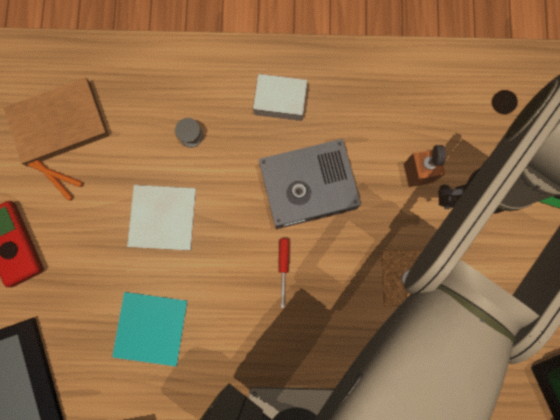

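View pics/s9.png

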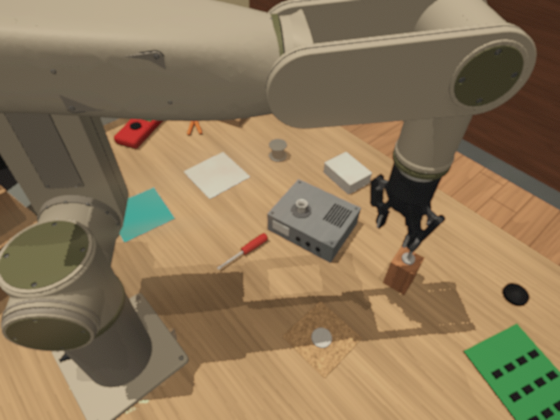

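The gauge head (279,318), collar (280,284) and open tube mouth (542,227) are all clear in the wrist view, and the cover lies on the mat. I'll zoom in for the gauge's yaw and the mouth centre.

Run:
```python
import cv2,numpy as np
w=cv2.imread("pics/w9.png");t=cv2.imread("pics/t9.png");s=cv2.imread("pics/s9.png")
f=lambda i,k:cv2.resize(i,None,fx=k,fy=k,interpolation=cv2.INTER_CUBIC)
cv2.imwrite("pics/z9a.png",f(w[260:350,245:315],6))
b=np.hstack([f(w[205:255,500:560],6),f(t[165:215,270:330],6)]);c=np.hstack([f(s[180:230,270:330],6),f(t[140:190,400:460],6)])
cv2.imwrite("pics/z9b.png",np.vstack([b,c]))
```

```text
(no output)
```

View pics/z9a.png

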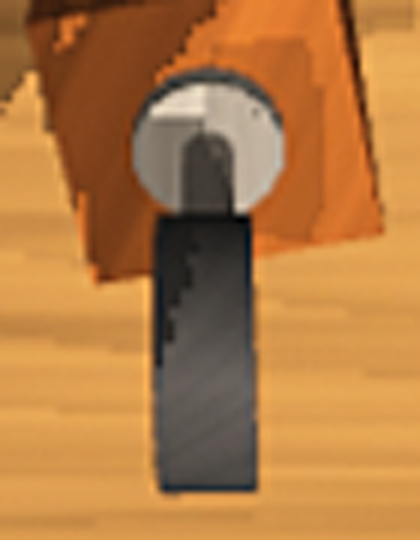

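View pics/z9b.png

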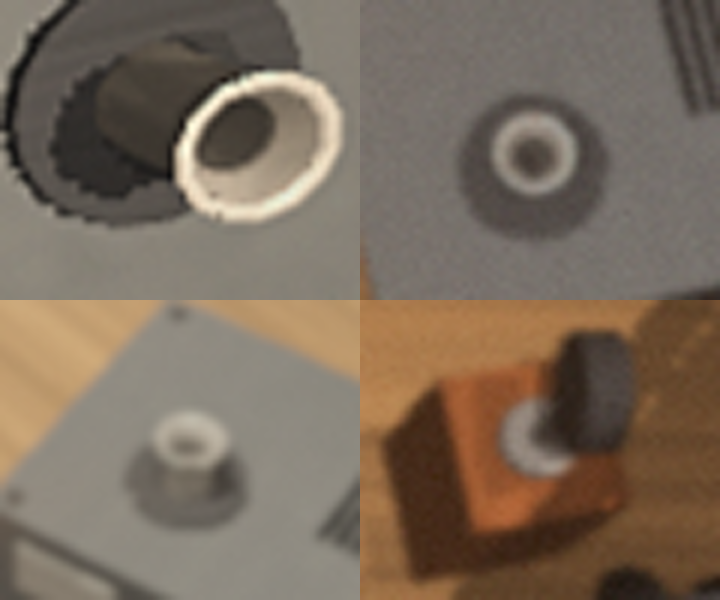

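Run:
```python
from h import *
from bench import vision
l=json.load(open('m9.json')); m=dict(fov_y=l[0],cx=l[1],cy=l[2],world_to_cam=np.array(l[3]))
T=vision.camera_model("top");S=vision.camera_model("side")
uz=lambda p,o,s:((p[0]+.5)/s-.5+o[0],(p[1]+.5)/s-.5+o[1])
print("collar W",onz(m,*uz((209,144),(245,260),6),103))
print("head near-top edge W", [onz(m,*uz(p,(245,260),6),z) for p,z in (((206,490),170),((206,490),163))])
print("mouth W",onz(m,*uz((259,145),(500,205),6),100),"T",onz(T,*uz((174,152),(270,165),6),100),"S",onz(S,*uz((190,139),(270,180),6),100))
print("collar T",onz(T,*uz((182,136),(400,140),6),103))
```

```text
collar W [ 615.10630052 -282.9032191   103.        ]
head near-top edge W [array([ 639.49099438, -283.04554745,  170.        ]), array([ 645.37924962, -283.0835158 ,  163.        ])]
mouth W [547.21568257   8.29229661 100.        ] T [545.33721329   7.59891107 100.        ] S [546.31105234   6.61029769 100.        ]
collar T [ 614.13783289 -283.47882252  103.        ]
```

```bash
python3 -m jog '[[[0.01,0,-0.01],[0,-0.11,0],0.2],[[0.02,0,-0.02],[0,-0.22,0],0.2],[[0.03,0,-0.03],[0,-0.33,0],0.2],[[0.04,0,-0.04],[0,-0.44,0],0.2],[[0.05,0,-0.05],[0,-0.55,0],0.2]]' 25 | tail -1; python3 st.py
python3 -m jog '[[[0.01,0,-0.01],[0,-0.11,0],0.2],[[0.02,-0.001,-0.02],[0,-0.235,0],0.2],[[0.025,-0.001,-0.03],[0,-0.235,0],0.2],[[0.025,-0.001,-0.035],[0,-0.235,0],0.2],[[0.025,-0.001,-0.035],[0,-0.235,0],0.2]]' 25 | tail -1; python3 st.py
```

```text
finger_gap: 51.0
t 8.08 q [ -45.2  -15.1  111.4   24.9   62.4 -142.7] p [ 539.1 -282.2  249.7] gap 51.0 F [0.3 1.4 0. ]
x [ 0.527 -0.002 -0.85 ] z [ 0.     1.    -0.002]
finger_gap: 50.9
t 8.5 q [ -45.4  -17.   120.    38.2   49.8 -152.3] p [ 573.2 -268.6  226.1] gap 50.9 F [-0.1  0.1  0.4]
x [ 0.683 -0.02  -0.73 ] z [ 0.024  1.    -0.005]
```

```bash
python3 -m jog '[[[0,0,0.005],[0,0.1,0],0.2],[[0.005,0,0.01],[0,0.19,0],0.2],[[0.005,0,0.01],[0,0.19,0],0.2],[[0.005,0,0.01],[0,0.19,0],0.2]]' 25 | tail -1; python3 st.py
```

```text
finger_gap: 51.2
t 8.83 q [ -40.2  -11.5  109.6   23.2   57.3 -137.6] p [ 581.1 -269.8  240.8] gap 51.2 F [ 0.1 -0.9  0.2]
x [ 0.54  -0.023 -0.842] z [ 0.022  1.    -0.013]
```

```bash
python3 -m jog '[[[0,-0.005,0],[0.013,-0.02,0.027],0.2],[[0,-0.013,-0.01],[0.013,-0.02,0.027],0.1],[[0,-0.013,-0.02],[0.013,-0.02,0.027],0],[[0,-0.013,-0.025],[0.013,-0.02,0.027],0],[[0,-0.013,-0.025],[0.013,-0.02,0.027],0]]' 25 | tail -1
python3 - <<'E'
from st import *
s,R=show()
m=vision.camera_model("wrist")
im=vision.snapshot("wrist"); cv2.imwrite("pics/w10.png",im[:,:,::-1])
s,R=show()
E
```

```text
finger_gap: 42.8
t 9.25 q [ -42.9   -8.7  110.8   27.3   55.6 -143.9] p [ 577.1 -281.3  208.6] gap 42.8 F [-0.4 -0.  -0.2]
x [ 0.55   0.006 -0.835] z [0.    1.    0.008]
t 9.3 q [ -42.8   -8.8  110.8   27.3   55.6 -143.9] p [ 577.7 -281.5  209.9] gap 42.8 F [ 0.1  0.2 -0.2]
x [ 0.551  0.006 -0.834] z [-0.     1.     0.007]
```

View pics/w10.png

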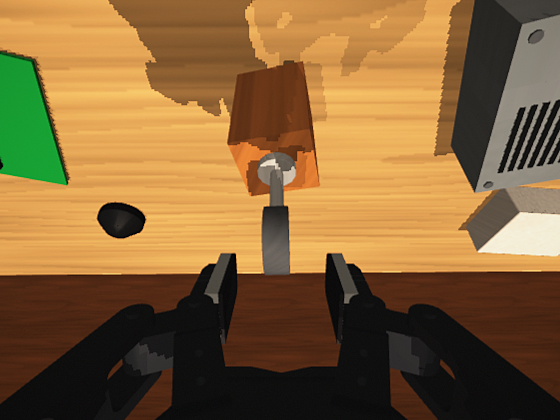

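```bash
python3 -m jog '[[[0.012,-0.0015,-0.01],[-0.007,0,0],0],[[0.023,-0.0015,-0.025],[-0.007,0,0],0],[[0.034,-0.0015,-0.042],[-0.007,0,0],0],[[0.043,-0.0015,-0.056],[-0.007,0,0],0],[[0.043,-0.0015,-0.056],[-0.007,0,0],0]]' 25 | tail -2
python3 - <<'E'
from st import *
s,R=show()
im=vision.snapshot("wrist"); cv2.imwrite("pics/w11.png",im[:,:,::-1])
im=vision.snapshot("side"); cv2.imwrite("pics/s11.png",cv2.resize(im[190:310,340:480,::-1],None,fx=5,fy=5,interpolation=cv2.INTER_CUBIC))
s,R=show()
E
```

```text
ft_force: [0.4, 0.8, -1.2]
finger_gap: 42.9
t 9.72 q [ -39.4    0.6  108.2   28.2   47.9 -144.2] p [ 621.2 -281.9  152.6] gap 42.9 F [ 0.4  0.8 -1.2]
x [ 0.55   0.001 -0.835] z [-0.002  1.     0.001]
t 9.82 q [ -39.4    0.3  108.2   28.1   48.  -144.2] p [ 621.5 -283.   155.8] gap 42.6 F [ 0.2 -0.5 -0.6]
x [ 0.552 -0.    -0.834] z [-0.001  1.    -0.001]
```

View pics/w11.png

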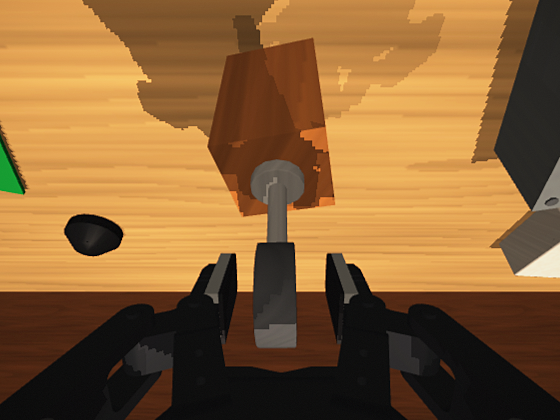

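View pics/s11.png

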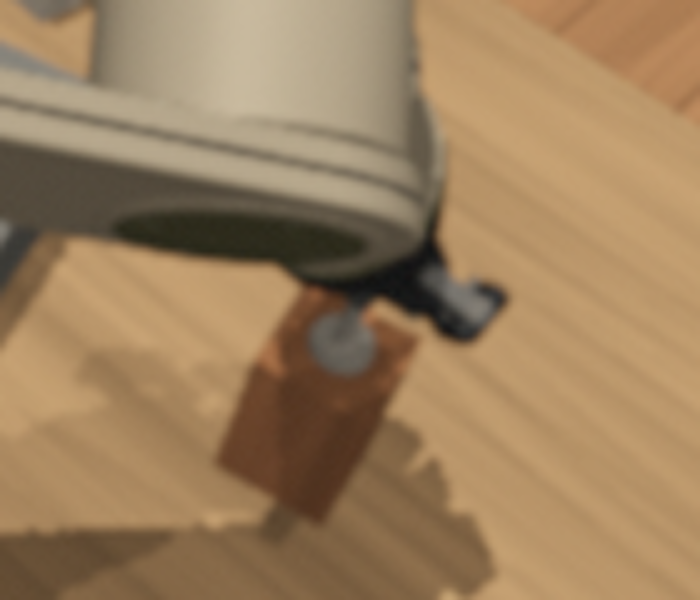

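```bash
python3 -m jog '[[[0,-0.0015,-0.001],[0,0,0],0],[[0,-0.0015,-0.001],[0,0,0],-0.4],[[0,-0.0015,-0.001],[0,0,0],-0.7],[[0,-0.0015,-0.001],[0,0,0],-0.8],[[0,-0.0015,-0.001],[0,0,0],-0.8]]' 70 | tail -2;
python3 -m jog '[[[0,0,0],[0,0,0],-0.8],[[0,0,0],[0,0,0],-0.8]]' 70 | tail -2
python3 - <<'E'
from st import *
s,R=show(); print(s['wrist_torque'])
im=vision.snapshot("wrist"); cv2.imwrite("pics/w12.png",im[:,:,::-1])
E
```

```text
ft_force: [-2.6, 0.6, 4.8]
finger_gap: 15.1
ft_force: [-3.6, 0.3, 6.9]
finger_gap: 15.4
t 10.4 q [ -39.6    0.5  108.    28.3   47.9 -144.5] p [ 622.1 -285.7  156.7] gap 15.4 F [-3.6  0.3  6.9]
x [ 0.554 -0.003 -0.832] z [-0.     1.    -0.003]
[0.03742564 0.44327141 0.05610979]
```

View pics/w12.png

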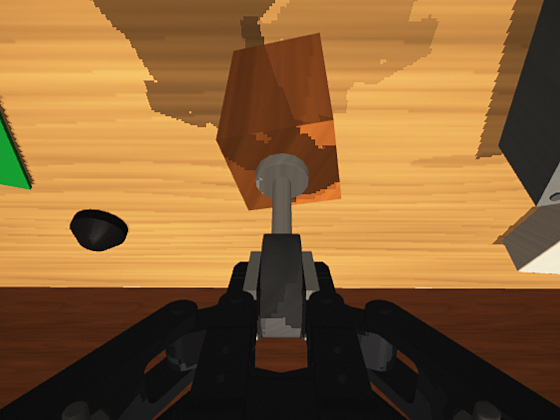

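```bash
python3 -m jog '[[[0,0.001,0.005],[0,0,0],-0.8],[[0,0.001,0.015],[0,0,0],-0.8],[[0,0.001,0.03],[0,0,0],-0.8],[[0,0.001,0.045],[0,0,0],-0.8],[[0,0.001,0.06],[0,0,0],-0.8]]' 70 | tail -2; python3 st.py
python3 -m jog '[[[0,0,0.015],[0,0,0],-0.8],[[0,0,0.03],[0,0,0],-0.8],[[0,0,0.045],[0,0,0],-0.8],[[0,0,0.053],[0,0,0],-0.8],[[0,0,0.053],[0,0,0],-0.8]]' 70 | tail -2
python3 - <<'E'
from st import *
s,R=show(); print(s['wrist_torque'])
im=vision.snapshot("side"); cv2.imwrite("pics/s13.png",im[:,:,::-1])
im=vision.snapshot("wrist"); cv2.imwrite("pics/w13.png",im[:,:,::-1])
show()
E
```

```text
ft_force: [0.6, 0.3, -1.9]
finger_gap: 14.9
t 10.87 q [ -39.5   -3.3  105.1   25.7   54.  -140.4] p [ 621.4 -283.9  216. ] gap 14.9 F [ 0.6  0.3 -1.9]
x [ 0.552 -0.001 -0.834] z [-0.001  1.    -0.002]
ft_force: [1.1, -0.9, -1.2]
finger_gap: 15.3
t 11.28 q [ -39.5   -5.7  101.5   24.1   59.1 -137.5] p [ 622.6 -284.8  271.8] gap 15.3 F [ 1.1 -0.9 -1.2]
x [ 0.556 -0.004 -0.831] z [-0.     1.    -0.005]
[0.04356221 0.35064681 0.0035152 ]
t 11.38 q [ -39.5   -5.6  101.7   24.1   59.1 -137.5] p [ 621.6 -284.1  268.1] gap 15.0 F [ 0.1 -0.1 -1.7]
x [ 0.553 -0.002 -0.833] z [-0.001  1.    -0.002]
```

View pics/s13.png

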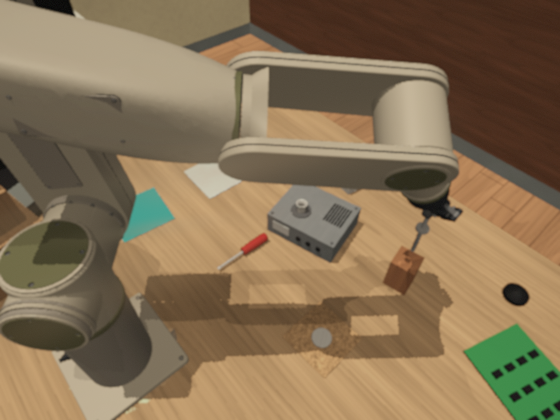

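View pics/w13.png

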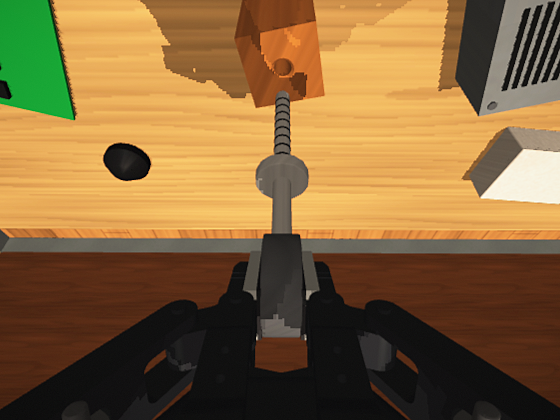

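```bash
python3 -m jog '[[[-0.003,0.015,0.005],[0,0,0],-0.8],[[-0.01,0.045,0.01],[0,0,0],-0.8],[[-0.018,0.075,0.01],[0,0,0],-0.8],[[-0.025,0.105,0.01],[0,0,0],-0.8],[[-0.032,0.135,0.01],[0,0,0],-0.8]]' 90 | tail -1; python3 st.py
python3 -m jog '[[[-0.007,0.03,0],[0,0,0],-0.8],[[-0.014,0.06,0],[0,0,0],-0.8],[[-0.021,0.09,0],[0,0,0],-0.8],[[-0.028,0.12,0],[0,0,0],-0.8],[[-0.034,0.142,0],[0,0,0],-0.8]]' 90 | tail -2; 
python3 -m jog '[[[-0.002,0.014,0],[0,0,0],-0.8],[[-0.002,0.014,0],[0,0,0],-0.8],[[-0.002,0.014,0],[0,0,0],-0.8]]' 90 | tail -2
python3 - <<'E'
from st import *
s,R=show()
m=vision.camera_model("wrist")
im=vision.snapshot("wrist"); cv2.imwrite("pics/w14.png",im[:,:,::-1])
im=vision.snapshot("side"); cv2.imwrite("pics/s14.png",im[:,:,::-1])
im=vision.snapshot("top"); cv2.imwrite("pics/t14.png",im[:,:,::-1])
show(); json.dump([m[k] if k!='world_to_cam' else m[k].tolist() for k in m],open('m14.json','w'))
E
```

```text
finger_gap: 15.2
t 11.8 q [ -27.7  -21.3  114.1   17.5   58.1 -123.1] p [ 588.5 -147.8  276.1] gap 15.2 F [ 0.1  1.  -2.1]
x [ 0.551 -0.001 -0.834] z [-0.     1.    -0.001]
ft_force: [-0.2, 0.6, -0.4]
finger_gap: 15.1
ft_force: [-0.4, 0.4, -2.1]
finger_gap: 14.7
t 12.47 q [ -7.  -33.1 122.2   4.5  57.7 -98.5] p [553.1   7.8 276.8] gap 14.7 F [-0.4  0.4 -2.1]
x [ 0.552 -0.    -0.834] z [-0.003  1.    -0.002]
t 12.62 q [ -7.2 -33.1 122.1   4.5  57.7 -98.5] p [553.6   6.  277.5] gap 15.5 F [-0.3  0.5 -1.8]
x [ 0.552 -0.002 -0.834] z [ 0.     1.    -0.002]
```

View pics/w14.png

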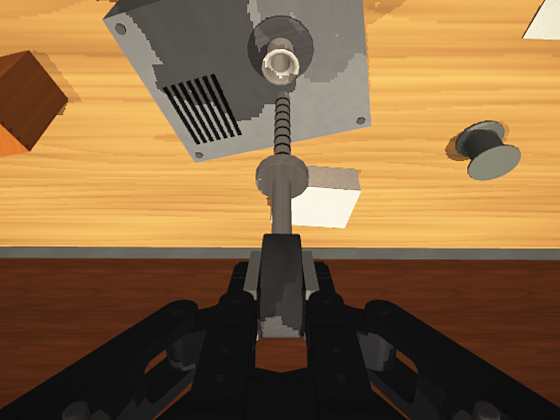

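View pics/s14.png

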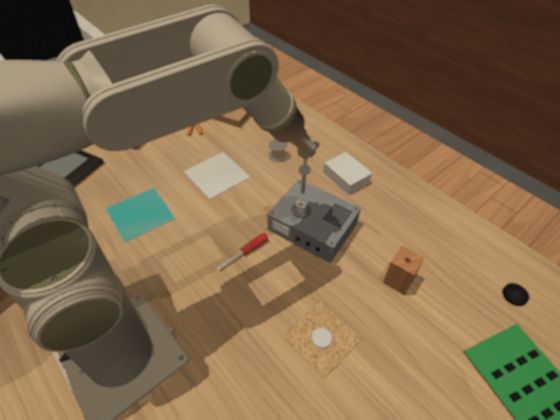

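View pics/t14.png

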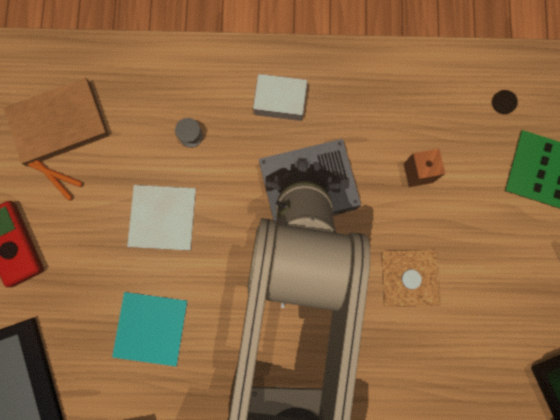

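Run:
```python
import cv2,numpy as np
w=cv2.imread("pics/w14.png");s=cv2.imread("pics/s14.png")
f=lambda i,k:cv2.resize(i,None,fx=k,fy=k,interpolation=cv2.INTER_CUBIC)
cv2.imwrite("pics/z14a.png",f(w[40:210,240:330],3.5))
cv2.imwrite("pics/z14b.png",f(s[130:225,265:345],6))
```

```text
(no output)
```

View pics/z14a.png

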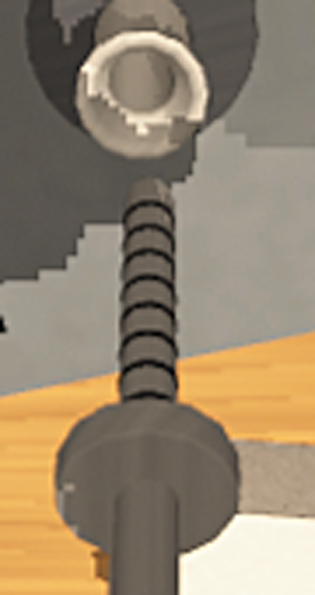

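View pics/z14b.png

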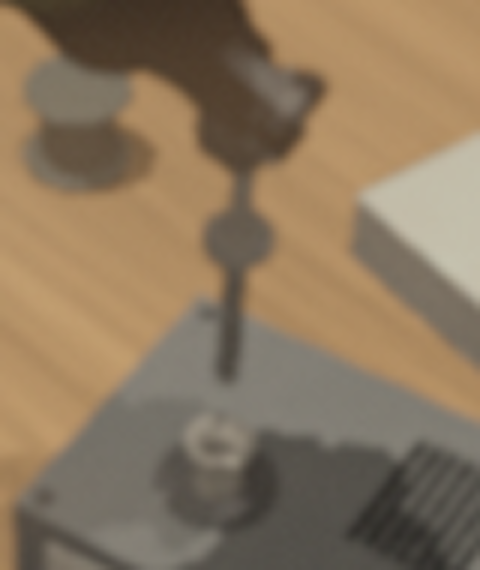

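```bash
python3 - <<'E'
from h import *
from bench import vision
l=json.load(open('m14.json')); m=dict(fov_y=l[0],cx=l[1],cy=l[2],world_to_cam=np.array(l[3]))
S=vision.camera_model("side")
uz=lambda p,o,s:((p[0]+.5)/s-.5+o[0],(p[1]+.5)/s-.5+o[1])
W=lambda p:ray(m,*uz(p,(240,40),3.5)); D=lambda p:ray(S,*uz(p,(265,130),6))
print("tip",tri([W((151,187)),D((228,378))]))
print("collar",tri([W((147,480)),D((238,235))]))
print("mouth",tri([W((142,92)),D((219,437))]))
print(onz(m,*uz((142,92),(240,40),3.5),100), onz(S,*uz((219,437),(265,130),6),100))
# projected vertical line through tip
t=tri([W((151,187)),D((228,378))])[0]
for dz in (0,84): print(proj(m,t+[0,0,dz]),proj(S,t+[0,0,dz]))
print(uz((147,480),(240,40),3.5),uz((238,235),(265,130),6))
E
python3 st.py
```

```text
tip (array([550.66357846,   9.6463531 , 132.58642129]), [np.float64(0.7930635630482735), np.float64(0.793063563048182)])
collar (array([549.42234437,   8.93175487, 218.29379813]), [np.float64(0.10675653135457143), np.float64(0.10675653135450783)])
mouth (array([546.44273587,   7.68390388, 100.07058726]), [np.float64(0.2564807951600982), np.float64(0.256480795160033)])
[546.19540227   7.73291077 100.        ] [546.78982422   7.75104311 100.        ]
[282.67315909  94.20594057] [302.36429161 192.8009922 ]
[282.92205727 176.34116766] [304.35675925 168.92424286]
(281.64285714285717, 176.78571428571428) (304.25, 168.75)
t 12.62 q [ -7.2 -33.1 122.1   4.5  57.7 -98.5] p [553.6   6.  277.5] gap 15.5 F [-0.3  0.5 -1.8]
x [ 0.552 -0.002 -0.834] z [ 0.     1.    -0.002]
```

```bash
python3 -m jog '[[[-0.003,-0.001,-0.008],[0,0,0],-0.8],[[-0.003,-0.001,-0.016],[0,0,0],-0.8],[[-0.003,-0.001,-0.022],[0,0,0],-0.8],[[-0.003,-0.001,-0.022],[0,0,0],-0.8],[[-0.003,-0.001,-0.022],[0,0,0],-0.8]]' 90 | tail -1
python3 - <<'E'
from st import *
s,R=show()
vision.snapshot("top")
vision.snapshot("top")
s,R=show()
m=vision.camera_model("wrist")
w=vision.snapshot("wrist")
s=vision.snapshot("side")
show(); json.dump([m[k] if k!='world_to_cam' else m[k].tolist() for k in m],open('m15.json','w'))
f=lambda i,k:cv2.resize(i[:,:,::-1],None,fx=k,fy=k,interpolation=cv2.INTER_CUBIC)
cv2.imwrite("pics/z15a.png",f(w[40:210,240:330],3.5))
cv2.imwrite("pics/z15b.png",f(s[130:225,265:345],6))
E
```

```text
finger_gap: 14.9
t 13.03 q [ -7.3 -33.2 124.5   4.8  55.5 -98.9] p [550.2   5.6 255. ] gap 14.9 F [ 1.2 -0.  -1.1]
x [ 0.552 -0.002 -0.834] z [-0.     1.    -0.002]
t 13.13 q [ -7.3 -33.2 124.4   4.8  55.5 -98.9] p [550.8   5.7 256.5] gap 15.1 F [ 0.1  0.4 -1.1]
x [ 0.553 -0.002 -0.833] z [-0.     1.    -0.002]
t 13.23 q [ -7.3 -33.2 124.4   4.8  55.5 -98.9] p [551.    5.8 256.9] gap 15.2 F [-0.5  0.9 -1.5]
x [ 0.554 -0.002 -0.833] z [-0.001  1.    -0.002]
```

View pics/z15a.png

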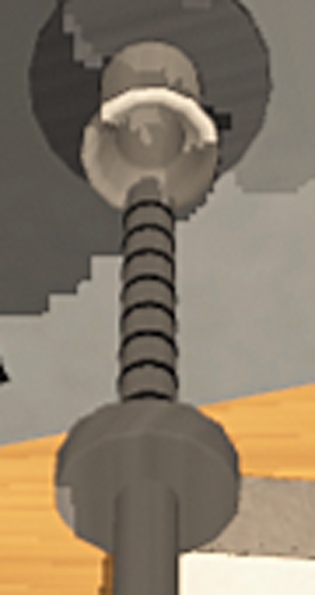

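View pics/z15b.png

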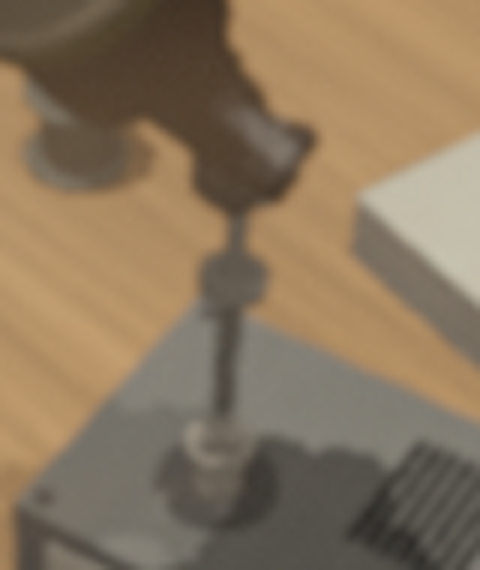

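Run:
```python
from h import *
from bench import vision
l=json.load(open('m15.json')); m=dict(fov_y=l[0],cx=l[1],cy=l[2],world_to_cam=np.array(l[3]))
S=vision.camera_model("side")
uz=lambda p,o,s:((p[0]+.5)/s-.5+o[0],(p[1]+.5)/s-.5+o[1])
W=lambda p:ray(m,*uz(p,(240,40),3.5)); D=lambda p:ray(S,*uz(p,(265,130),6))
print("tip",tri([W((151,185)),D((222,416))]))
print("mouth W",onz(m,*uz((149.5,150),(240,40),3.5),100))
for z in (110,113,116): print(z, onz(m,*uz((151,185),(240,40),3.5),z),onz(S,*uz((222,416),(265,130),6),z))
```

```text
tip (array([547.16975961,   7.6686656 , 113.01834955]), [np.float64(0.3676150482274301), np.float64(0.36761504822744645)])
mouth W [546.45125222   7.39469903 100.        ]
110 [548.61625406   7.70821159 110.        ] [549.64583676   9.66099958 110.        ]
113 [546.74925419   7.69358374 113.        ] [547.62404374   7.7761031  113.        ]
116 [544.88225433   7.67895589 116.        ] [545.60225071   5.89120663 116.        ]
```

```bash
python3 -m jog '[[[-0.0007,0,-0.008],[0,0,0],-0.8],[[-0.0007,0,-0.018],[0,0,0],-0.8],[[-0.0007,0,-0.028],[0,0,0],-0.8],[[-0.0007,0,-0.035],[0,0,0],-0.8],[[-0.0007,0,-0.035],[0,0,0],-0.8]]' 90; python3 st.py
```

```text
time: 13.65
tool_pos: [549.0, 6.1, 218.2]
tcp_rot: [-90.2, 56.6, -0.1]
ft_force: [3.3, -0.2, -2.7]
finger_gap: 15.0
t 13.65 q [ -7.3 -32.1 127.6   5.1  51.4 -99.3] p [549.    6.1 218.2] gap 15.0 F [ 3.3 -0.2 -2.7]
x [ 0.551 -0.001 -0.835] z [-0.001  1.    -0.002]
```

```bash
python3 -m jog '[[[0,0,-0.007],[0,0,0],-0.8],[[0,0,-0.014],[0,0,0],-0.8],[[0,0,-0.021],[0,0,0],-0.8],[[0,0,-0.028],[0,0,0],-0.8],[[0,0,-0.028],[0,0,0],-0.8]]' 90|tail -2; python3 st.py
python3 -m jog '[[[0,0,-0.006],[0,0,0],-0.8],[[0,0,-0.012],[0,0,0],-0.8],[[0,0,-0.018],[0,0,0],-0.8],[[0,0,-0.022],[0,0,0],-0.8],[[0,0,-0.022],[0,0,0],-0.8]]' 90|tail -2; python3 st.py
```

```text
ft_force: [2.6, 0.1, -3.7]
finger_gap: 15.0
t 14.07 q [ -7.3 -30.7 129.6   5.3  47.9 -99.8] p [549.2   6.  191. ] gap 15.0 F [ 2.6  0.1 -3.7]
x [ 0.551 -0.001 -0.834] z [-0.001  1.    -0.002]
ft_force: [1.5, 0.8, -2.4]
finger_gap: 14.9
t 14.48 q [  -7.3  -29.3  131.     5.6   45.1 -100.1] p [549.5   5.9 169.9] gap 14.9 F [ 1.5  0.8 -2.4]
x [ 0.552 -0.001 -0.834] z [-0.001  1.    -0.002]
```

Almost fully in; I'll feel for the collar contact in small steps.

```bash
python3 -m jog '[[[0,0,-0.002],[0,0,0],-0.8],[[0,0,-0.004],[0,0,0],-0.8],[[0,0,-0.004],[0,0,0],-0.8]]' 90|tail -2; python3 st.py
python3 -m jog '[[[0,0,-0.0015],[0,0,0],-0.8],[[0,0,-0.003],[0,0,0],-0.8],[[0,0,-0.003],[0,0,0],-0.8]]' 90|tail -2; python3 st.py
```

```text
ft_force: [0.2, -0.2, -0.6]
finger_gap: 15.0
t 14.73 q [  -7.3  -29.   131.2    5.6   44.7 -100.2] p [549.9   5.9 167. ] gap 15.0 F [ 0.2 -0.2 -0.6]
x [ 0.553 -0.002 -0.833] z [-0.001  1.    -0.002]
ft_force: [-0.1, 0.2, -2.2]
finger_gap: 14.8
t 14.98 q [  -7.3  -28.8  131.3    5.7   44.3 -100.3] p [549.9   5.9 164. ] gap 14.8 F [-0.1  0.2 -2.2]
x [ 0.553 -0.002 -0.833] z [-0.001  1.    -0.002]
```

```bash
python3 -m jog '[[[0,0,-0.001],[0,0,0],-0.8],[[0,0,-0.002],[0,0,0],-0.8],[[0,0,-0.002],[0,0,0],-0.8]]' 90|tail -2; python3 st.py
python3 -m jog '[[[0,0,-0.001],[0,0,0],-0.8],[[0,0,-0.0015],[0,0,0],-0.8],[[0,0,-0.0015],[0,0,0],-0.8]]' 90|tail -2; python3 st.py
```

```text
ft_force: [-0.1, 0.2, -1.7]
finger_gap: 15.0
t 15.23 q [  -7.3  -28.7  131.5    5.7   44.  -100.3] p [549.9   5.9 162. ] gap 15.0 F [-0.1  0.2 -1.7]
x [ 0.553 -0.002 -0.833] z [-0.001  1.    -0.002]
ft_force: [-2.2, -0.4, 2.1]
finger_gap: 14.5
t 15.48 q [  -7.3  -28.6  131.5    5.7   43.8 -100.3] p [550.5   5.8 161.7] gap 14.5 F [-2.2 -0.4  2.1]
x [ 0.554 -0.002 -0.832] z [-0.001  1.    -0.002]
```

```bash
python3 -m jog '[[[0,0,-0.001],[0,0,0],-0.8],[[0,0,-0.0015],[0,0,0],-0.8],[[0,0,-0.0015],[0,0,0],-0.8]]' 90|tail -2
python3 - <<'E'
from st import *
show()
w=vision.snapshot("wrist")
s=vision.snapshot("side")
f=lambda i,k:cv2.resize(i[:,:,::-1],None,fx=k,fy=k,interpolation=cv2.INTER_CUBIC)
cv2.imwrite("pics/z16.png",np.hstack([f(w[80:215,235:335],4),f(s[150:240,270:336],6)]))
E
```

```text
ft_force: [-6.3, 0.6, 10.4]
finger_gap: 14.6
t 15.73 q [  -7.3  -28.5  131.5    5.7   43.6 -100.3] p [551.3   5.8 161.6] gap 14.6 F [-6.3  0.6 10.4]
x [ 0.556 -0.002 -0.831] z [-0.001  1.    -0.003]
```

View pics/z16.png

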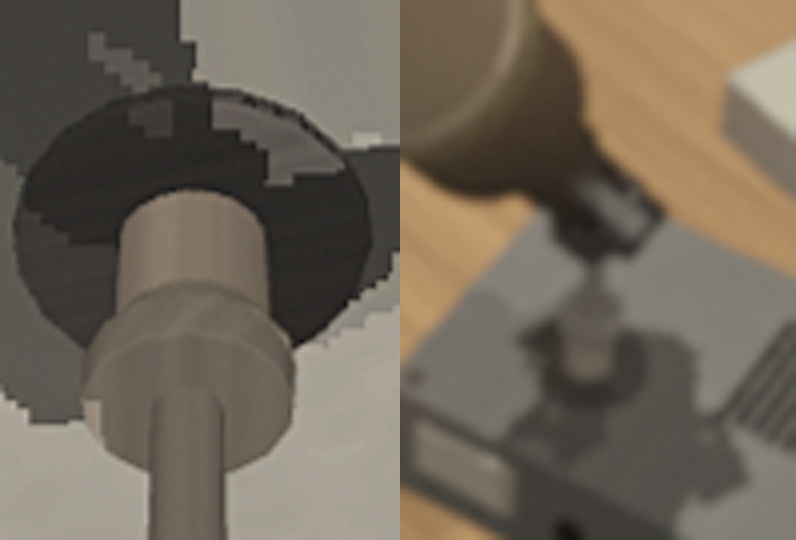

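The collar sits on the rim and the vertical force has risen to 10 N, so the gauge is seated. I'll draw it out straight up.

```bash
python3 -m jog '[[[0,0,0.005],[0,0,0],-0.8],[[0,0,0.015],[0,0,0],-0.8],[[0,0,0.03],[0,0,0],-0.8],[[0,0,0.045],[0,0,0],-0.8],[[0,0,0.06],[0,0,0],-0.8]]' 90|tail -2; python3 st.py
python3 -m jog '[[[0,0,0.015],[0,0,0],-0.8],[[0,0,0.03],[0,0,0],-0.8],[[0,0,0.045],[0,0,0],-0.8],[[0,0,0.065],[0,0,0],-0.8],[[0,0,0.085],[0,0,0],-0.8]]' 90|tail -2; python3 st.py
```

```text
ft_force: [0.1, -0.6, -1.8]
finger_gap: 15.1
t 16.25 q [ -7.3 -32.1 127.5   5.   51.4 -99.3] p [549.7   5.9 220.1] gap 15.1 F [ 0.1 -0.6 -1.8]
x [ 0.553 -0.002 -0.833] z [-0.001  1.    -0.002]
ft_force: [0.2, -0.1, -1.3]
finger_gap: 14.9
t 16.67 q [ -7.3 -34.2 120.    4.5  61.  -98.4] p [549.5   5.9 304.9] gap 14.9 F [ 0.2 -0.1 -1.3]
x [ 0.552 -0.002 -0.834] z [-0.001  1.    -0.002]
```

```bash
python3 -m jog '[[[-0.002,0.005,0.005],[0.06,0.06,-0.06],-0.8],[[-0.005,0.015,0.01],[0.121,0.121,-0.121],-0.8],[[-0.008,0.025,0.01],[0.181,0.181,-0.181],-0.8],[[-0.012,0.035,0.01],[0.242,0.242,-0.242],-0.8],[[-0.015,0.045,0.01],[0.302,0.302,-0.302],-0.8]]' 100|tail -2; python3 st.py
python3 -m jog '[[[-0.002,0.01,0],[0.06,0.06,-0.06],-0.8],[[-0.005,0.02,0],[0.121,0.121,-0.121],-0.8],[[-0.008,0.03,0],[0.181,0.181,-0.181],-0.8],[[-0.012,0.04,0],[0.242,0.242,-0.242],-0.8],[[-0.015,0.05,0],[0.302,0.302,-0.302],-0.8]]' 100|tail -2; python3 st.py
```

```text
ft_force: [0.3, 0.1, -1.9]
finger_gap: 14.5
t 17.08 q [ -6.8 -20.8 105.6  10.4  78.9 -75.5] p [534.9  51.4 315.4] gap 14.5 F [ 0.3  0.1 -1.9]
x [ 0.298  0.142 -0.944] z [0.335 0.91  0.243]
ft_force: [-0.3, 0.6, -1.6]
finger_gap: 14.8
t 17.5 q [ -9.7 -10.8  98.1  22.4  91.  -55.9] p [520.  101.2 315.1] gap 14.8 F [-0.3  0.6 -1.6]
x [ 0.089  0.371 -0.924] z [0.667 0.667 0.332]
```

```bash
python3 -m jog '[[[-0.003,0.01,0],[0.06,0.06,-0.06],-0.8],[[-0.006,0.02,0],[0.121,0.121,-0.121],-0.8],[[-0.009,0.03,0],[0.181,0.181,-0.181],-0.8],[[-0.012,0.04,0],[0.242,0.242,-0.242],-0.8],[[-0.015,0.05,0],[0.302,0.302,-0.302],-0.8]]' 100|tail -2; python3 st.py
python3 -m jog '[[[-0.003,0.01,-0.01],[0.06,0.06,-0.06],-0.8],[[-0.006,0.018,-0.025],[0.121,0.121,-0.121],-0.8],[[-0.009,0.024,-0.04],[0.181,0.181,-0.181],-0.8],[[-0.012,0.03,-0.055],[0.242,0.242,-0.242],-0.8],[[-0.014,0.036,-0.07],[0.302,0.302,-0.302],-0.8]]' 100|tail -2; python3 st.py
```

```text
ft_force: [-0.3, -0.1, -1.6]
finger_gap: 15.1
t 17.92 q [-13.6  -5.3  98.5  37.3  97.1 -37.1] p [505.2 151.  314.9] gap 15.1 F [-0.3 -0.1 -1.6]
x [-0.021  0.624 -0.781] z [0.911 0.334 0.243]
ft_force: [0.1, 0.7, -1.0]
finger_gap: 14.9
t 18.33 q [-18.5   0.2 109.6  52.3  93.6 -26.7] p [491.2 186.7 244.2] gap 14.9 F [ 0.1  0.7 -1. ]
x [-0.001  0.833 -0.553] z [ 1.     0.001 -0.   ]
```

```bash
python3 -m jog '[[[0,0,-0.02],[0,0,0],-0.8],[[0,0,-0.045],[0,0,0],-0.8],[[0,0,-0.07],[0,0,0],-0.8],[[0,0,-0.09],[0,0,0],-0.8],[[0,0,-0.096],[0,0,0],-0.8]]' 100|tail -2
python3 -m jog '[[[0,0,0],[0,0,0],-0.8],[[0,0,0],[0,0,0],-0.8],[[0,0,0],[0,0,0],-0.8]]' 100|tail -2
python3 - <<'E'
from st import *
show()
m=vision.camera_model("wrist")
for n in ("wrist","side","top"):
    cv2.imwrite(f"pics/{n}17.png",vision.snapshot(n)[:,:,::-1])
show(); json.dump([m[k] if k!='world_to_cam' else m[k].tolist() for k in m],open('m17.json','w'))
E
```

```text
ft_force: [-0.9, -1.1, -1.4]
finger_gap: 15.0
ft_force: [0.5, -0.0, -1.8]
finger_gap: 15.0
t 19.0 q [-18.5   8.9 111.7  52.2  86.8 -35.5] p [492.1 186.6 149.9] gap 15.0 F [ 0.5 -0.  -1.8]
x [-0.001  0.832 -0.554] z [1.    0.004 0.004]
t 19.15 q [-18.5   8.9 111.8  52.2  86.8 -35.5] p [491.8 186.6 149.6] gap 15.0 F [-0.  0. -1.]
x [-0.001  0.832 -0.555] z [1.    0.004 0.004]
```

View pics/wrist17.png

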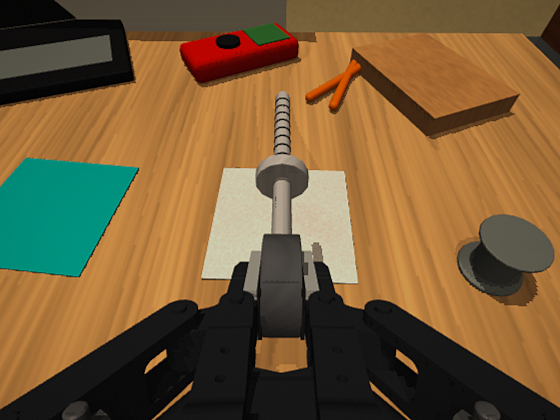

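View pics/side17.png

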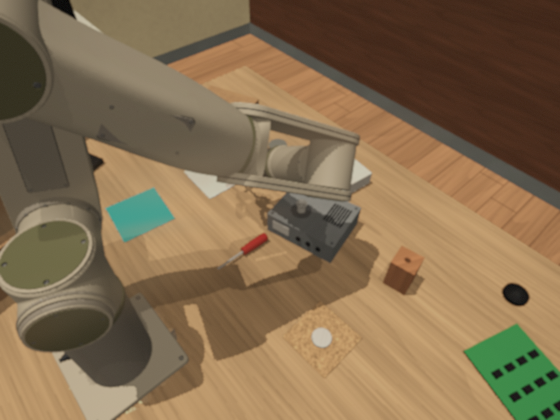

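View pics/top17.png

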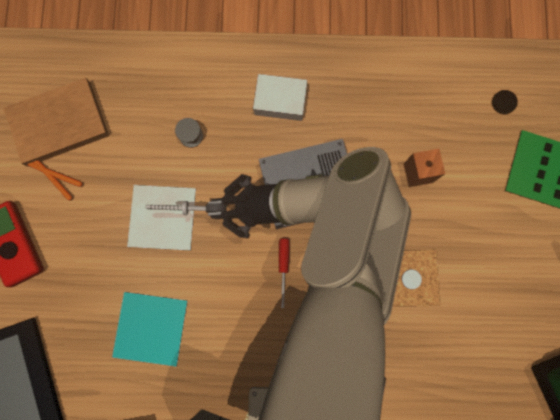

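The wrist view has the rod pointing away with its tip at (283,93) over the white card. In the top view the tip is at about (147,207), inside the card outline. Next I'll triangulate the tip and collar for level and height.

Run:
```python
import cv2,numpy as np
w=cv2.imread("pics/wrist17.png");t=cv2.imread("pics/top17.png")
f=lambda i,k:cv2.resize(i,None,fx=k,fy=k,interpolation=cv2.INTER_CUBIC)
cv2.imwrite("pics/z17a.png",f(w[80:210,240:330],4))
cv2.imwrite("pics/z17b.png",f(t[180:255,120:230],6))
```

```text
(no output)
```

View pics/z17a.png

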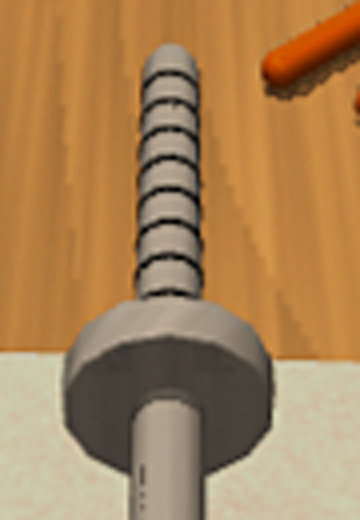

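View pics/z17b.png

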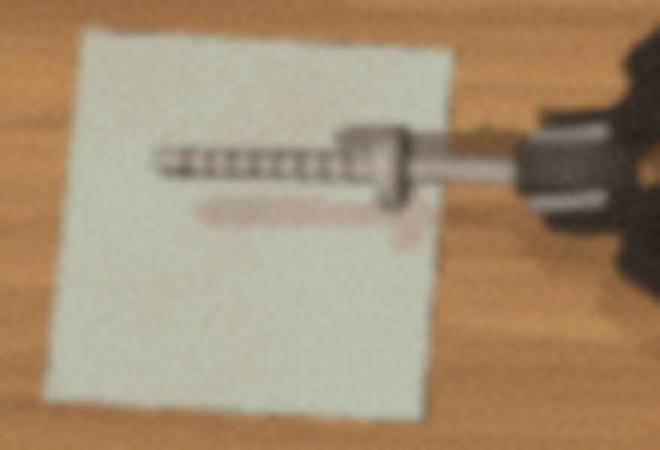

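Run:
```python
from h import *
from bench import vision
l=json.load(open('m17.json')); m=dict(fov_y=l[0],cx=l[1],cy=l[2],world_to_cam=np.array(l[3]))
T=vision.camera_model("top")
uz=lambda p,o,s:((p[0]+.5)/s-.5+o[0],(p[1]+.5)/s-.5+o[1])
W=lambda p:ray(m,*uz(p,(240,80),4)); D=lambda p:ray(T,*uz(p,(120,180),6))
# rod tip end axis, collar near face centre
tip=tri([W((172,54)),D((158,161))]); col=tri([W((166,402)),D((412,168))])
print(tip,col)
print("card",[onz(T,*uz(p,(120,180),6),2)[:2].round(0) for p in((80,30),(455,50),(425,420),(45,400))])
t=np.array([491.8,328.3,153.3]); n=np.array([491.8,240.3,153.3])
print(proj(m,t),uz((172,54),(240,80),4),proj(m,n),uz((166,402),(240,80),4))
print(proj(T,t),uz((158,161),(120,180),6),proj(T,n),uz((412,168),(120,180),6))
```

```text
(array([492.6967359 , 326.60597372, 158.24466466]), [np.float64(1.2906689454119349), np.float64(1.2906689454117912)]) (array([491.73499776, 237.58008732, 162.0900722 ]), [np.float64(1.4044006660042603), np.float64(1.404400666004363)])
card [array([569., 407.]), array([564., 255.]), array([415., 259.]), array([419., 410.])]
[279.60055725  98.29655005] (282.625, 93.125) [278.75087857 188.10583058] (281.125, 180.125)
[145.67777334 206.59210074] (145.91666666666666, 206.41666666666666) [187.64243943 207.53849856] (188.25, 207.58333333333334)
```

```bash
python3 -m jog '[[[0,0,-0.001],[0,0,0],-0.8],[[0,0,-0.001],[0,0,0],-0.8],[[0,0,-0.001],[0,0,0],-0.8],[[0,0,-0.001],[0,0,0],-0.8],[[0,0,-0.001],[0,0,0],-0.8]]' 100|tail -2
python3 - <<'E'
from st import *
from bench import order
s,R=show(); print(s['qd'].round(2))
a=cv2.imread("pics/top0.png").astype(int);b=cv2.imread("pics/top17.png").astype(int)
for n,(x0,x1,y0,y1) in dict(carton=(250,312,70,122),spool=(172,208,115,150),driver=(276,292,236,310)).items(): print(n,np.abs(a-b)[y0:y1,x0:x1].mean().round(1))
print(order.hand_in())
E
```

```text
ft_force: [0.8, -0.2, -1.3]
finger_gap: 14.9
t 19.57 q [-18.5   9.1 111.9  52.2  86.7 -35.6] p [491.  186.9 147.3] gap 14.9 F [ 0.8 -0.2 -1.3]
x [-0.002  0.832 -0.554] z [1.    0.003 0.002]
[ 0.05 -0.01 -0.02  0.05  0.08  0.04]
carton 4.6
spool 3.6
driver 22.6
the job is handed in; nothing more can be done
None
```

The job is done and handed in at about 19.6 s; the interface gives no verdict. The cover lies flat near the centre of the cork mat. The gauge went into the guide tube until its collar stopped on the rim, with 10 N of contact force and the seating visible in the pictures. I then drew it fully out, and it is held level with its tip over the white card.

**Last checks**
- **Stillness:** the arm was still and the grip was holding (15 mm gap, 100 N).
- **Level:** the rod is level to about 1°, going by the tool angle and no visible slip in the hand.
- **Tip position:** the tip is at about (491, 328), near the card's centre.
- **Tip height:** arm position puts the tip about 149 mm above the card.

**Disagreements**
- **Height:** before the final lowering of 1–2 mm, camera triangulation put the tip at 158 mm above the table, where arm position gave 153. I trusted the arm, because its offset was calibrated when the collar seated.
- **Screwdriver:** comparing top views from before and after, the box and spool areas hardly changed. The screwdriver area changed more (22.6 against about 4). I put that down to the arm's shadow and a slight overlap, since it looked to be in the same place, but I did not check it further.

The cover dropped the last 8 mm or so onto the mat when released, and the picture afterwards showed it flat.

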